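# Refresh the scent stones and put them in their tray

### The job

Freshen the clay scent stones on the living-room table, one at a time from the largest to the smallest of those that are there: lay the stone flat in the middle of the white tile, press the bottle's pump cap all the way down and let it spring back, then lay that stone flat in the tray pocket of its own size before starting the next. Leave the pocket of any missing stone empty, and do not knock the mug or fruit bowl about.

Things in the scene. Friction and masses are not known exactly. Their poses are not given: they have to be found in the camera images.
- station: Fixed light-wood board 130 x 270 x 12 mm; origin under its centre, y along its length. It carries a white inlaid tile toward -y and a fixed amber pump bottle (60 mm diameter) toward +y, 140 mm from the tile. Bottle axis at local (0, 0.07).
- tile (a point): Centre of the flush round white tile, 72 mm diameter, at the board's top surface (12 mm above the table); z up. A stone is dosed here.
- pump (a joint): Pump cap of the bottle: 0 = up, 0.008 m = pressed fully down; springs back by itself; needs about 8 N to bottom out.
- pump_top (a point): Centre of the flat round top of the black pump cap (32 mm diameter), 145 mm above the table when up; moves down with the cap; z up.
- tray: Fixed dark-wood tray 92 x 300 x 16 mm; origin under its centre, y along its length. Four round pockets 6 mm deep in a row along y, from largest (+y end) to smallest (-y end).
- stone1_mid (a point): Middle of the largest round clay scent stone: a plain terracotta disc 64 mm in diameter and 26 mm high, 13 mm above its underside; z is its axis, the two faces are alike. Its rim is bevelled, upright only from 8 to 18 mm height. May be absent.
- stone1: The same largest stone; origin at the centre of its underside.
- tray_hole0 (a point): Centre of the mouth of the largest pocket (70 mm wide, 6 mm deep), level with the tray's top, 16 mm above the table; z up. For the largest stone: at rest in it, the stone's middle is 7 mm above this point.
- stone2_mid (a point): Middle of the second largest round clay scent stone: a plain terracotta disc 54 mm in diameter and 26 mm high, 13 mm above its underside; z is its axis, the two faces are alike. Its rim is bevelled, upright only from 8 to 18 mm height. May be absent.
- stone2: The same second largest stone; origin at the centre of its underside.
- tray_hole1 (a point): Centre of the mouth of the second largest pocket (60 mm wide, 6 mm deep), level with the tray's top, 16 mm above the table; z up. For the second largest stone: at rest in it, the stone's middle is 7 mm above this point.
- stone3_mid (a point): Middle of the second smallest round clay scent stone: a plain terracotta disc 44 mm in diameter and 26 mm high, 13 mm above its underside; z is its axis, the two faces are alike. Its rim is bevelled, upright only from 8 to 18 mm height. May be absent.
- stone3: The same second smallest stone; origin at the centre of its underside.
- tray_hole2 (a point): Centre of the mouth of the second smallest pocket (50 mm wide, 6 mm deep), level with the tray's top, 16 mm above the table; z up. For the second smallest stone: at rest in it, the stone's middle is 7 mm above this point.
- stone4_mid (a point): Middle of the smallest round clay scent stone: a plain terracotta disc 34 mm in diameter and 26 mm high, 13 mm above its underside; z is its axis, the two faces are alike. Its rim is bevelled, upright only from 8 to 18 mm height. May be absent.
- stone4: The same smallest stone; origin at the centre of its underside.
- tray_hole3 (a point): Centre of the mouth of the smallest pocket (40 mm wide, 6 mm deep), level with the tray's top, 16 mm above the table; z up. For the smallest stone: at rest in it, the stone's middle is 7 mm above this point.
- mug: White mug, 82 mm diameter, 92 mm tall, handle toward +y, origin under its centre. Leave alone.
- fruit: Blue fruit bowl, 156 mm across, about 100 mm tall with the fruit, origin under its centre. Leave alone.
Mind the look-alikes: they are no part of the job. Leave any black look-alike of the stone4 alone.

How it is judged:
On the way, in this order (a step that is already met when the one before it is completed fails the run):
1. the largest stone lies flat in the middle of the white tile while the pump cap is pressed right down (cap top less than 114.5 mm above the stone's middle) (horizontal distance between stone1_mid and tile below 0.02 m and z of stone1_mid in the frame of tile between 0.0105 and 0.0145 m and angle between the z axis of stone1_mid and the z axis of tile, either way round below 0.15 rad and z of stone1_mid in the frame of pump_top above -0.1145 m), for 0.1 s.
2. the largest stone lies flat and let go in its own pocket (horizontal distance between stone1_mid and tray_hole0 below 0.008 m and z of stone1_mid in the frame of tray_hole0 below 0.0105 m and angle between the z axis of stone1_mid and the z axis of tray_hole0, either way round below 0.15 rad and contact force between stone1 and the fingers below 0.1 N), for 0.2 s.
3. the second largest stone lies flat in the middle of the white tile while the pump cap is pressed right down (cap top less than 114.5 mm above the stone's middle) (horizontal distance between stone2_mid and tile below 0.02 m and z of stone2_mid in the frame of tile between 0.0105 and 0.0145 m and angle between the z axis of stone2_mid and the z axis of tile, either way round below 0.15 rad and z of stone2_mid in the frame of pump_top above -0.1145 m), for 0.1 s.
4. the second largest stone lies flat and let go in its own pocket (horizontal distance between stone2_mid and tray_hole1 below 0.008 m and z of stone2_mid in the frame of tray_hole1 below 0.0105 m and angle between the z axis of stone2_mid and the z axis of tray_hole1, either way round below 0.15 rad and contact force between stone2 and the fingers below 0.1 N), for 0.2 s.
5. the second smallest stone lies flat in the middle of the white tile while the pump cap is pressed right down (cap top less than 114.5 mm above the stone's middle) (horizontal distance between stone3_mid and tile below 0.02 m and z of stone3_mid in the frame of tile between 0.0105 and 0.0145 m and angle between the z axis of stone3_mid and the z axis of tile, either way round below 0.15 rad and z of stone3_mid in the frame of pump_top above -0.1145 m), for 0.1 s.
6. the second smallest stone lies flat and let go in its own pocket (horizontal distance between stone3_mid and tray_hole2 below 0.008 m and z of stone3_mid in the frame of tray_hole2 below 0.0105 m and angle between the z axis of stone3_mid and the z axis of tray_hole2, either way round below 0.15 rad and contact force between stone3 and the fingers below 0.1 N), for 0.2 s.
7. the smallest stone lies flat in the middle of the white tile while the pump cap is pressed right down (cap top less than 114.5 mm above the stone's middle) (horizontal distance between stone4_mid and tile below 0.02 m and z of stone4_mid in the frame of tile between 0.0105 and 0.0145 m and angle between the z axis of stone4_mid and the z axis of tile, either way round below 0.15 rad and z of stone4_mid in the frame of pump_top above -0.1145 m), for 0.1 s.
8. the smallest stone lies flat and let go in its own pocket (horizontal distance between stone4_mid and tray_hole3 below 0.008 m and z of stone4_mid in the frame of tray_hole3 below 0.0105 m and angle between the z axis of stone4_mid and the z axis of tray_hole3, either way round below 0.15 rad and contact force between stone4 and the fingers below 0.1 N), for 0.2 s.
At the end, for the whole second after the job is handed in: Every stone present lies flat (within 0.15 rad) and at rest in the pocket of its own size, its middle within 8 mm of the pocket's centre and down on the pocket floor (middle less than 10.5 mm above the mouth); the pump cap is up (horizontal distance between stone1_mid and tray_hole0 below 0.008 m and z of stone1_mid in the frame of tray_hole0 below 0.0105 m and angle between the z axis of stone1_mid and the z axis of tray_hole0, either way round below 0.15 rad and linear speed of each of stone1, stone2, stone3, stone4 below 0.02 m/s and horizontal distance between stone2_mid and tray_hole1 below 0.008 m and z of stone2_mid in the frame of tray_hole1 below 0.0105 m and angle between the z axis of stone2_mid and the z axis of tray_hole1, either way round below 0.15 rad and horizontal distance between stone3_mid and tray_hole2 below 0.008 m and z of stone3_mid in the frame of tray_hole2 below 0.0105 m and angle between the z axis of stone3_mid and the z axis of tray_hole2, either way round below 0.15 rad and horizontal distance between stone4_mid and tray_hole3 below 0.008 m and z of stone4_mid in the frame of tray_hole3 below 0.0105 m and angle between the z axis of stone4_mid and the z axis of tray_hole3, either way round below 0.15 rad and value of joint pump below 0.002 m); the robot touches nothing.
It fails at once if the mug is pushed more than 40 mm or tipped (distance of mug from where it was at the start of the episode above 0.04 m or angle between mug's own z axis and vertical above 0.5 rad).
It fails at once if the fruit bowl is pushed more than 40 mm or tipped (distance of fruit from where it was at the start of the episode above 0.04 m or angle between fruit's own z axis and vertical above 0.5 rad).
Of stone1, stone2, stone3, stone4 only 3 to 4 are there at a start; the rules pass over those that are not, and their reading is None.
At some moment in a run one of stone1, stone2, stone3, stone4 may be knocked a few centimetres aside while the robot is not near it.
Once in a run the grip may slacken for a moment while it holds something.
It also fails if it takes over 210 s, if anything falls off the work surface, if the arm or the gripper's body presses on something with over 40 N, if the wrist force passes 120 N, or if a joint passes its speed limit or range.

### The arm

A 7-joint arm with a two-finger parallel gripper is mounted at the origin on the work surface. World frame = base frame: x ahead of the robot, y to its left, z up, the work surface at z = 0. Lengths are in m, angles in rad, forces in N, time in s.
With the tool pointing down it reaches from about 0.4 to 0.9 m from the base axis. Payload 5.5 kg.
Tool frame: the origin (TCP) lies at the centre of the arm's flange, where the gripper is bolted on; the fingertips stand 173 mm ahead of it and the grasp point (between the pads) lies 155 mm ahead of it; z points along the fingers, x is the direction in which the jaws open and shut, and the axes are right-handed (so a half turn about z gives the same grasp; the last joint's range is limited). The gripper opens to 85 mm and grips with 20 to 120 N. Pads are 22 mm wide; open, the fingers measure 114 mm over their backs; the gripper's body (76 mm by 85 mm) begins 54 mm behind the grasp point. The pads swing forward as they close: fully open they stand 13 mm farther back than shut.
Start: joints at [1.429, 0.501, -0.427, 1.55, 0.221, 1.138, -0.21], TCP at [0.256, -0.597, 0.405] pointing down, gripper open.
Joint ranges: [-2.88, 2.88], [-0.31, 2.03], [-1.54, 1.56], [0.2, 2.42], [-1.41, 4.55], [0.19, 2.02], [-2.57, 2.57]. Speed limits (rad/s): [2.57, 2.57, 3.14, 3.14, 3.14, 3.14, 3.14].

### API

Orientations are given as a unit quaternion [x, y, z, w].
In Python, from rig import * gives the robot as it stands.
- The arm moves only by the tool jog_arm, never from a script. Its argument "moves" is a list of rows, each a list of 3 entries, a list of its own where there are three numbers: the finger opening in m, from 0 to 0.0854, then the shift along the world's x, y, z in m, then the turn about the world's z in degrees. A call has 1 to 10 rows; each row shifts and turns the pose as measured when the row begins; what a row does not reach is not made up. A row lasts 1/8 s, in which the tool goes at most 62.5 mm and 10.7 degrees, less where a joint would pass 70% of its speed; a pose out of reach is approached as far as the arm can. A call with a gripper value outside its range is refused whole. The fingers move at their own pace and stop on an object; the grip force is fixed at half the most. Time passes only in rows, so rows that do not move let the fingers close. It gives the time, the measured TCP pose, the force and the opening at its end, in the units of the state.
- read_state(): the state, without advancing time (a new reading comes with each control period).
- capture(name): name is "side" or "top" or "wrist"; returns the picture (384x512x3 uint8, red, green, blue); there is no depth.
- calibration(name): a dict with "fx", "fy", "cx", "cy" (pixels), "dist" ([k1, k2, p1, p2, k3] as OpenCV has them; the pictures are not rectified), "eye" and "orientation" of the camera in the world; the wrist camera has in their place "hand_eye" (4x4, takes a point from camera to tool coordinates, whose origin is the TCP and whose axes are the tool frame's). Camera axes: x right, y down, z forward; pixel columns grow to the right and rows downward; lengths in m; the calibration is good to about 2 mm. A picture is of the moment at which its call begins: read the wrist's pose just before it. calibration takes no time and is no camera call.
- finish_job(): hands the job in, once; it reports no verdict.
The state is a dict: "clock": time; "q": joint angles; "qd": joint speeds; "effort": joint torques, N m; "position": TCP position; "eef_rot": TCP orientation; "force": force on the tool from outside, world axes, zero at the start; "moment": the same for the moment, N m; "width": opening from 0.0 (shut) to 1.0 (fully open).
Only numpy, scipy, OpenCV 4.12 (cv2) and the standard library are available. Lean on these libraries where they do the work, as an engineer would, in place of code of your own. Each camera call takes 0.05 s, during which the arm holds its last target.

## Working session

There is one attempt and no reset: what is moved stays moved. The work goes in short steps, Python scripts to look and compute and a tool call to move; the robot and the scene stay as the last step left them, time stands still between calls to the robot, and variables do not carry over. Pictures are saved under pics/ and viewed, and the job is handed in when it is done.

Besides the shell and the picture viewer there is one more tool, called after "Emit:" as name([rows], argument=value, ...), one row to a line, values as JSON. jog_arm: Moves the arm, as the interface text tells. Its arguments: {"type":"object","properties":{"moves":{"type":"array","items":{"type":"array"}}},"required":["moves"]}

```bash
mkdir -p pics; ls; cat > h.py <<'E'
from rig import *
import numpy as np, cv2
from scipy.spatial.transform import Rotation as R
def save(n,img): cv2.imwrite(f"pics/{n}.png",img[:,:,::-1])
def cam(name,st=None):
    c=calibration(name); K=np.array([[c["fx"],0,c["cx"]],[0,c["fy"],c["cy"]],[0,0,1.]]); d=np.array(c["dist"],float)
    if "hand_eye" in c:
        H=np.array(c["hand_eye"]); Rt=R.from_quat(st["eef_rot"]).as_matrix()
        Rc=Rt@H[:3,:3]; t=Rt@H[:3,3]+np.array(st["position"])
    else:
        o=np.array(c["orientation"]); Rc=R.from_quat(o).as_matrix() if o.size==4 else o.reshape(3,3); t=np.array(c["eye"])
    return K,d,Rc,t
def plane(px,z,name,st=None):
    K,d,Rc,t=cam(name,st); p=cv2.undistortPoints(np.array(px,float).reshape(-1,1,2),K,d).reshape(-1,2)
    r=np.c_[p,np.ones(len(p))]@Rc.T
    return t+r*((z-t[2])/r[:,2])[:,None]
def proj(P,name,st=None):
    K,d,Rc,t=cam(name,st); pc=(np.array(P,float).reshape(-1,3)-t)@Rc
    return cv2.projectPoints(pc,np.zeros(3),np.zeros(3),K,d)[0].reshape(-1,2)
E
python3 - <<'E'
from h import *
s=read_state();print(s)
for n in("top","side","wrist"):
    print(n,calibration(n)); save(n+"0",capture(n))
E
```

```text
pics
{'clock': 0.0, 'q': array([ 1.4292102 ,  0.50185095, -0.42678787,  1.55146723,  0.22076691,
        1.13828039, -0.21028258]), 'qd': array([-4.80307669e-04, -1.91848649e-04, -5.65604933e-05,  8.09489027e-04,
       -5.92005331e-05,  4.59155342e-05,  4.16466171e-04]), 'effort': array([-5.44463819e-04, -5.69526422e+01, -5.81668317e+00, -2.80940545e+01,
        1.05612609e-02,  1.21350164e-02,  8.35133307e-06]), 'position': array([ 0.2557958 , -0.5971599 ,  0.40364959]), 'eef_rot': array([ 8.34827819e-01, -5.50510268e-01, -7.89136005e-04, -5.78417851e-04]), 'force': array([-0.41958833,  0.30409248, -0.70923406]), 'moment': array([-0.02382623,  0.01500615,  0.04433425]), 'width': 0.9999144681795847}
top {'fx': 497.5440206934294, 'fy': 497.5440206934294, 'cx': 253.23140810093815, 'cy': 192.49425594256306, 'dist': array([-0.02350961,  0.        ,  0.        ,  0.        ,  0.        ]), 'eye': array([0.48462369, 0.03762529, 1.26728993]), 'orientation': array([ 0.70747384, -0.7055717 ,  0.03189805, -0.0251367 ])}
side {'fx': 452.0918451661302, 'fy': 452.0918451661302, 'cx': 258.7914349191168, 'cy': 192.66415460679198, 'dist': array([-0.13647876,  0.        ,  0.        ,  0.        ,  0.        ]), 'eye': array([0.35658328, 0.91688286, 0.99024481]), 'orientation': array([-0.09643197,  0.91593451, -0.38619917,  0.0511376 ])}
wrist {'fx': 277.9038763445181, 'fy': 277.9038763445181, 'cx': 252.49116886533656, 'cy': 188.87211375844348, 'dist': array([-0.00645011,  0.        ,  0.        ,  0.        ,  0.        ]), 'hand_eye': array([[ 9.99999304e-01, -2.52865761e-04,  1.15274699e-03,
        -2.56775038e-04],
       [-1.35452619e-04,  9.45728298e-01,  3.24958411e-01,
        -8.37501852e-02],
       [-1.17235630e-03, -3.24958341e-01,  9.45727605e-01,
         3.11181539e-02],
       [ 0.00000000e+00,  0.00000000e+00,  0.00000000e+00,
         1.00000000e+00]])}
```

View pics/top0.png

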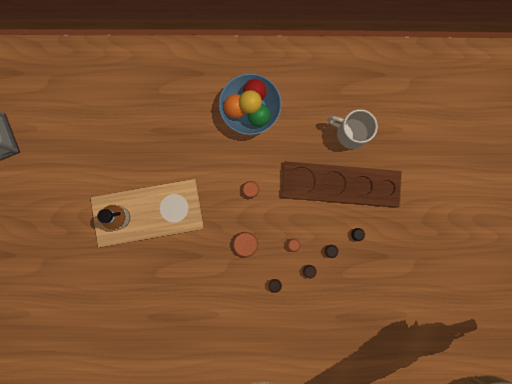

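View pics/side0.png

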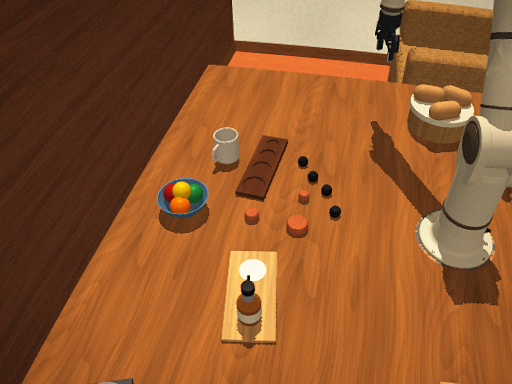

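View pics/wrist0.png

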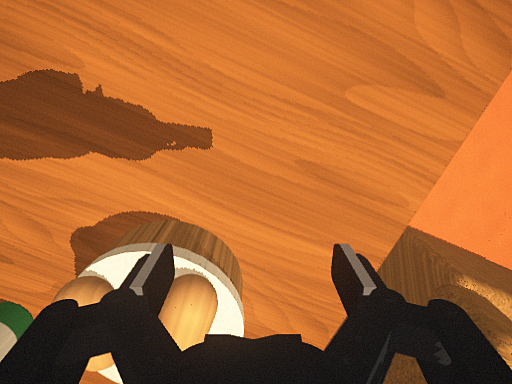

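The top view shows three terracotta discs, at px (246,245) large, (251,189) medium and (293,245) small. It also shows four black look-alikes at (275,286), (309,272), (331,251) and (358,235), the station on the left with the pump cap near (106,216), the tray at (340,184), and the mug and bowl at the top. Next I measure them.

```bash
cat > m.py <<'E'
from h import *
def stones(img,z=0.026,show=True):
    hsv=cv2.cvtColor(img,cv2.COLOR_RGB2HSV)
    m=((hsv[...,0]<8)|(hsv[...,0]>174))&(hsv[...,1]>130)&(hsv[...,2]>90)
    m=m.astype(np.uint8)*255
    m[:130]=0
    cs,_=cv2.findContours(m,cv2.RETR_EXTERNAL,cv2.CHAIN_APPROX_NONE)
    out=[]
    for c in cs:
        if cv2.contourArea(c)<60: continue
        (u,v),r=cv2.minEnclosingCircle(c)
        P=plane(c.reshape(-1,2),z,"top")[:,:2].astype(np.float32)
        e=cv2.fitEllipse(P*1000)
        out.append((u,v,cv2.contourArea(c),e)); 
        if show: print("px",round(u),round(v),"A",cv2.contourArea(c),"ctr mm",np.round(e[0],1),"axes",np.round(e[1],1))
    return out
if __name__=="__main__":
    img=capture("top"); stones(img)
    hsv=cv2.cvtColor(img,cv2.COLOR_RGB2HSV)
    # tile
    m=((hsv[...,1]<60)&(hsv[...,2]>140)).astype(np.uint8)*255
    for c in cv2.findContours(m,cv2.RETR_EXTERNAL,cv2.CHAIN_APPROX_NONE)[0]:
        if cv2.contourArea(c)>150:
            P=plane(c.reshape(-1,2),0.012,"top")[:,:2].astype(np.float32)*1000; print("white",c.mean(0),cv2.fitEllipse(P))
    save("crop",cv2.resize(np.hstack([img[150:270,80:240],img[150:270,235:410]]),None,fx=2.3,fy=2.3,interpolation=cv2.INTER_CUBIC))
    save("crop2",cv2.resize(img[170:300,225:375],None,fx=5,fy=4.5,interpolation=cv2.INTER_CUBIC))
E
python3 m.py
```

```text
white [[173.7012987  207.74025974]] ((547.085205078125, 226.42413330078125), (68.27668762207031, 68.5565185546875), 144.94802856445312)
white [[360.05434783 125.91304348]] ((758.8876342773438, -248.39871215820312), (84.16336822509766, 84.501220703125), 154.38916015625)
```

```bash
python3 - <<'E'
from h import *
img=cv2.imread("pics/top0.png")[:,:,::-1].copy();hsv=cv2.cvtColor(img,cv2.COLOR_RGB2HSV)
for u,v in((246,245),(251,189),(293,245),(225,270),(300,300),(340,170),(330,188),(170,240),(106,216)):print(u,v,img[v,u],hsv[v,u])
E
```

```text
246 245 [156  85  54] [  9 167 156]
251 189 [158  87  56] [  9 165 158]
293 245 [160  90  57] [ 10 164 160]
225 270 [136  86  48] [ 13 165 136]
300 300 [131  84  48] [ 13 162 131]
340 170 [95 56 35] [ 11 161  95]
330 188 [82 47 28] [ 11 168  82]
170 240 [137  88  51] [ 13 160 137]
106 216 [29 27 26] [10 26 29]
```

View pics/crop.png

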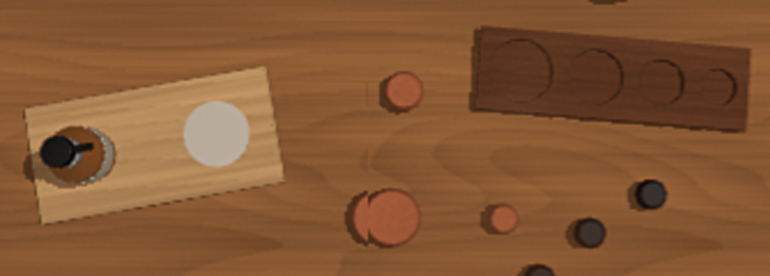

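View pics/crop2.png

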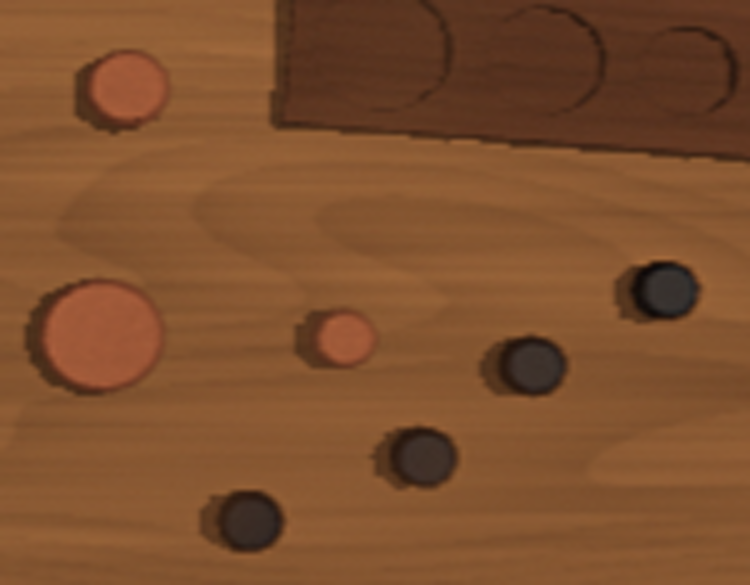

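The crops confirm three plain terracotta discs and four black look-alikes. The sizes still need to be identified, so I am refining the colour mask and measuring the tray, pockets, station and pump.

```bash
cat > m.py <<'E'
from h import *
def stones(img,z=0.018,show=True,name="top",st=None,vmin=95):
    f=img.astype(float)+1; hsv=cv2.cvtColor(img,cv2.COLOR_RGB2HSV)
    rg=cv2.GaussianBlur(f[...,0],(0,0),.6)/cv2.GaussianBlur(f[...,1],(0,0),.6)
    m=((rg>1.70)&(f[...,0]>vmin)&(hsv[...,1]<200)).astype(np.uint8)*255
    if name=="top": m[:150]=0;m[:,:60]=0;m[300:]=0; m[:,410:]=0
    m=cv2.morphologyEx(m,cv2.MORPH_OPEN,np.ones((3,3),np.uint8))
    out=[]
    for c in cv2.findContours(m,cv2.RETR_EXTERNAL,cv2.CHAIN_APPROX_NONE)[0]:
        if cv2.contourArea(c)<60: continue
        P=plane(c.reshape(-1,2),z,name,st)[:,:2].astype(np.float32)
        e=cv2.fitEllipse(P*1000); px=c.reshape(-1,2).mean(0)
        out.append((px,e))
        if show: print("px",np.round(px),"ctr mm",np.round(e[0],1),"axes",np.round(e[1],1))
    return out
if __name__=="__main__":
    img=cv2.imread("pics/top0.png")[:,:,::-1].copy(); stones(img)
    f=img.astype(float); hsv=cv2.cvtColor(img,cv2.COLOR_RGB2HSV)
    m=((f[...,0]<112)&(f[...,0]>40)).astype(np.uint8)*255
    m[:150]=0;m[220:]=0;m[:,:270]=0;m[:,415:]=0
    m=cv2.morphologyEx(m,cv2.MORPH_CLOSE,np.ones((5,5),np.uint8)); m=cv2.morphologyEx(m,cv2.MORPH_OPEN,np.ones((9,9),np.uint8))
    c=max(cv2.findContours(m,cv2.RETR_EXTERNAL,cv2.CHAIN_APPROX_NONE)[0],key=cv2.contourArea)
    P=plane(c.reshape(-1,2),0.016,"top")[:,:2].astype(np.float32)*1000; r=cv2.minAreaRect(P); print("tray",r)
    bx=cv2.boxPoints(r); print(bx)
    # station
    b=((f[...,0]>165)&(f[...,2]<140)).astype(np.uint8)*255; b[:170]=0;b[260:]=0;b[:,:80]=0;b[:,215:]=0
    b=cv2.morphologyEx(b,cv2.MORPH_CLOSE,np.ones((25,25),np.uint8))
    c=max(cv2.findContours(b,cv2.RETR_EXTERNAL,cv2.CHAIN_APPROX_NONE)[0],key=cv2.contourArea)
    P=plane(c.reshape(-1,2),0.012,"top")[:,:2].astype(np.float32)*1000; print("station",cv2.minAreaRect(P))
    # black
    k=(f.max(2)<62).astype(np.uint8)*255; k[:150]=0;k[300:]=0;k[:,:90]=0
    for c in cv2.findContours(k,cv2.RETR_EXTERNAL,cv2.CHAIN_APPROX_NONE)[0]:
        if cv2.contourArea(c)>60:
            px=c.reshape(-1,2).mean(0); print("black",px,plane(px,0.026,"top")[0],plane(px,.145,"top")[0])
    save("tray",cv2.resize(img[155:215,270:410],None,fx=5.5,fy=5.5,interpolation=cv2.INTER_CUBIC))
E
python3 m.py
```

```text
px [294. 245.] ctr mm [454.7 -75.4] axes [28.3 30.6]
px [245. 244.] ctr mm [456.3  45.6] axes [59.2 59.9]
px [250. 189.] ctr mm [594.5  32.8] axes [38.  40.8]
px [388. 173.] ctr mm [ 637.5 -313. ] axes [10.9 74.5]
tray ((607.6864013671875, -193.093994140625), (307.04022216796875, 95.67633819580078), 85.39273834228516)
[[ 547.67126  -342.27545 ]
 [ 643.03845  -349.96063 ]
 [ 667.70154   -43.912537]
 [ 572.33435   -36.227356]]
station ((535.7301025390625, 294.6191101074219), (125.70880126953125, 267.927978515625), 10.173637390136719)
black [274.26470588 285.44117647] [ 0.35494064 -0.0266006   0.026     ] [ 0.36737309 -0.02044339  0.145     ]
black [330.48571429 250.8       ] [ 0.44021045 -0.16649665  0.026     ] [ 0.44446825 -0.14692788  0.145     ]
black [357.05555556 234.08333333] [ 0.48173645 -0.23335232  0.026     ] [ 0.48201324 -0.20737424  0.145     ]
black [107.84615385 215.15384615] [0.52724069 0.3880469  0.026     ] [0.52315508 0.35445267 0.145     ]
```

Diameters come out at about 62, 42 and 32 mm, so stones 1, 3 and 4 are present and stone 2 is missing. What could be mistaken for a stone: the black discs at (275,286), (309,272), (331,251) and (358,235), which I rejected by colour, and the orange/red fruit at (236,106), which is in the bowl. I am now moving over the tray for a close view, turning the jaws along world x.

Emit:
jog_arm([
  [0.0854,[0.035,0.04,0.005],6.7],
  [0.0854,[0.035,0.04,0.005],6.7],
  [0.0854,[0.035,0.04,0.005],6.7],
  [0.0854,[0.035,0.04,0.005],6.7],
  [0.0854,[0.035,0.04,0.005],6.7],
  [0.0854,[0.035,0.04,0.005],6.7],
  [0.0854,[0.035,0.04,0.005],6.7],
  [0.0854,[0.035,0.04,0.005],6.7],
  [0.0854,[0.035,0.04,0.005],6.7],
  [0.0854,[0.035,0.04,0.005],6.7],
])

```text
clock: 1.45
position: [0.6084, -0.1892, 0.4534]
eef_rot: [1.0, 0.014, -0.001, 0.002]
force: [0.3, -1.0, 0.7]
width: 0.998
```

```bash
python3 - <<'E'
from h import *
s=read_state();img=capture("wrist");save("w1",img);print(s["q"])
c=np.array([607.7,-193.1]);y=np.array([.0803,.9968])
v=cv2.cvtColor(img,cv2.COLOR_RGB2BGR).copy()
for d,r in((99,35),(18,30),(-53,25),(-114,20)):
    p=c+d*y; a=np.linspace(0,2*np.pi,40); 
    q=proj(np.c_[(p[0]+r*np.cos(a))/1000,(p[1]+r*np.sin(a))/1000,np.full(40,.016)],"wrist",s)
    cv2.polylines(v,[np.int32(q)],True,(0,255,0),1)
cv2.imwrite("pics/w1o.png",v)
E
```

```text
[ 0.82037964  0.52218252 -0.80843846  1.52057273  0.39250695  1.2686285
 -0.01316813]
```

View pics/w1o.png

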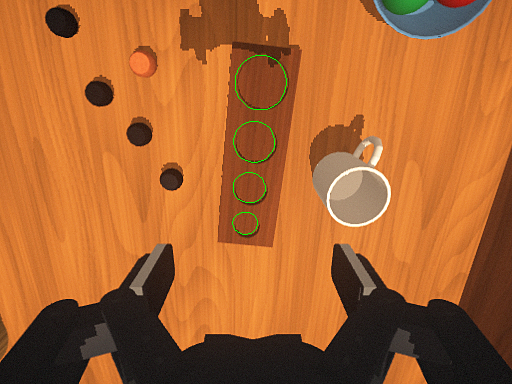

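View pics/w1.png

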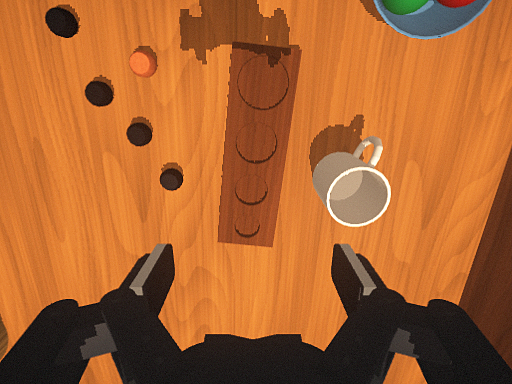

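```bash
python3 - <<'E'
from h import *
s=read_state()
img=cv2.imread("pics/w1.png")[:,:,::-1].copy(); f=img.astype(float)
s["position"]=[0.6084,-0.1892,0.4534]
print(read_state()["position"],read_state()["eef_rot"])
s=read_state()
print(img[200,245],img[200,210],img[48,265],img[44,225])
g=cv2.GaussianBlur(f[...,0],(0,0),.7)
for v in (60,110,160,200,230): print(v,[ (u,int(g[v,u])) for u in range(214,304,1) if abs(g[v,u+1]-g[v,u-1])>35])
big=cv2.resize(img[30:255,205:310],None,fx=5,fy=5,interpolation=cv2.INTER_CUBIC); 
save("w1t",cv2.resize(img[35:145,215:305],None,fx=7,fy=5.4,interpolation=cv2.INTER_CUBIC)); save("w1b",cv2.resize(img[140:250,215:305],None,fx=7,fy=5.4,interpolation=cv2.INTER_CUBIC))
E
```

```text
[ 0.61204758 -0.18081986  0.45459162] [ 9.99784856e-01  2.06914164e-02  1.30282033e-03 -6.40189551e-04]
[152  73  35] [218 123  53] [86 38 19] [184  99  40]
60 [(230, 204), (231, 154), (267, 129), (268, 92), (278, 94), (279, 119), (299, 152), (300, 182)]
110 [(226, 219), (227, 163), (292, 163), (293, 205)]
160 [(222, 214), (223, 157), (268, 124), (285, 182), (286, 211)]
200 [(219, 209), (220, 155), (238, 134), (239, 105), (263, 122), (264, 146), (279, 187), (280, 217)]
230 [(217, 211), (218, 156), (234, 155), (235, 120), (238, 115), (239, 146), (256, 139), (258, 108), (259, 150), (274, 176), (275, 215)]
```

View pics/w1t.png

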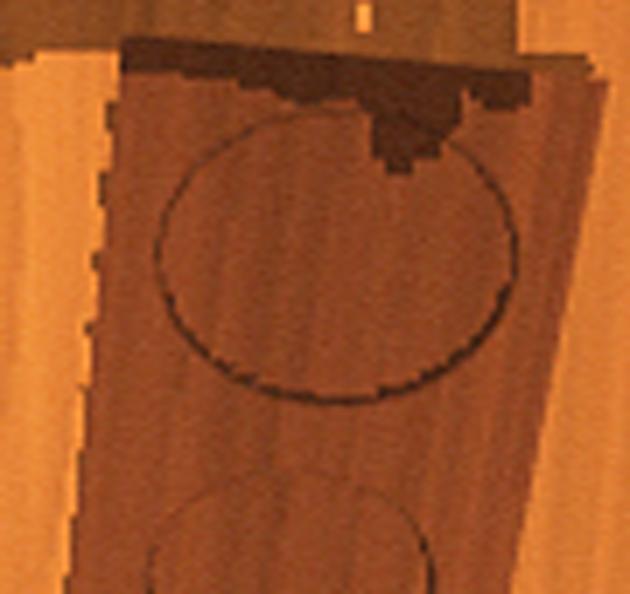

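View pics/w1b.png

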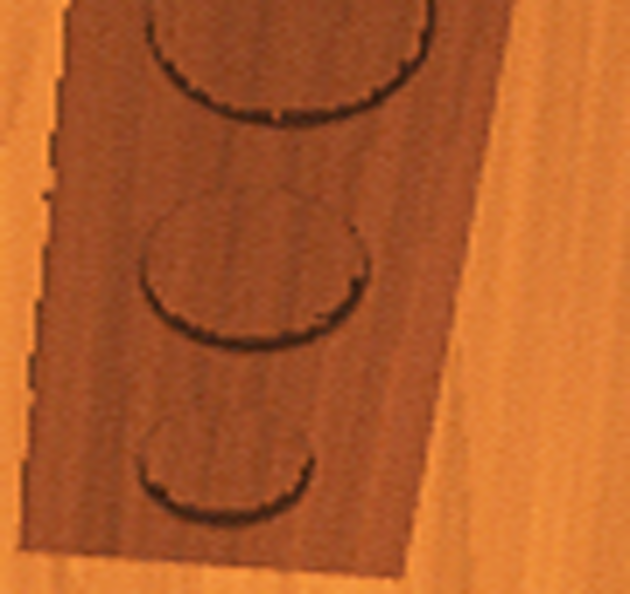

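The arm was still settling at the last row (the pose drifted about 8 mm), so this picture's pose is uncertain. The pocket rims are clearly visible, so I am retaking the picture now that the arm is at rest.

Emit:
jog_arm([
  [0.0854,[0,0,0],0],
])

```text
clock: 1.62
position: [0.6128, -0.1789, 0.4543]
eef_rot: [1.0, 0.022, 0.001, -0.001]
force: [-0.0, -2.0, 0.3]
width: 0.997
```

```bash
cat > pk.py <<'E'
from h import *
s=read_state();img=capture("wrist");save("w2",img);print(s["position"],s["eef_rot"],read_state()["position"])
np.savez("w2.npz",position=s["position"],eef_rot=s["eef_rot"])
# top-down rectified view of tray plane z=0.016: 2 px/mm
xs=np.arange(540,690,.4);ys=np.arange(-20,-370,-.4)
X,Y=np.meshgrid(xs,ys)
q=proj(np.c_[X.ravel()/1000,Y.ravel()/1000,np.full(X.size,.016)],"wrist",s).reshape(X.shape+(2,)).astype(np.float32)
rect=cv2.remap(img,q,None,cv2.INTER_CUBIC)
np.save("rect.npy",rect);save("rect",rect[:600]); save("rect_b",rect[400:])
E
python3 pk.py
```

```text
[ 0.6127944  -0.17892353  0.4542997 ] [ 0.99974879  0.02235071  0.00125361 -0.0011109 ] [ 0.61264844 -0.17877054  0.45442449]
```

View pics/rect.png

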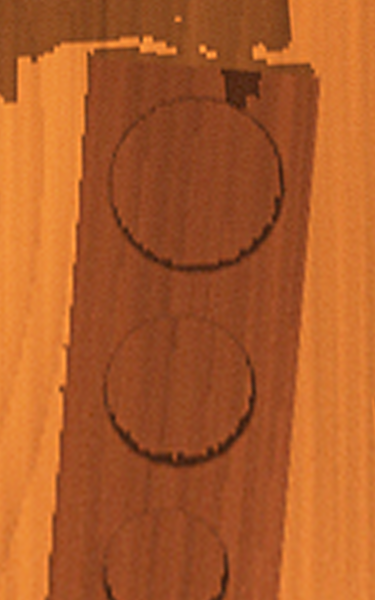

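View pics/rect_b.png

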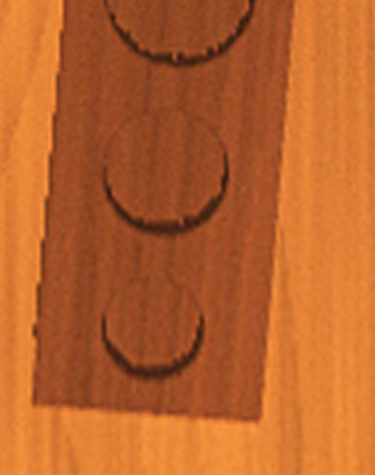

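The rectified view shows all four pocket mouths, at rect px (196,184), (180,391), (166,573) and (152,730). That gives a tray centre of about (610,-194) mm, which agrees with the top camera to about 3 mm and with the expected layout (16 mm gaps). Next is stone 1.

Emit:
jog_arm([
  [0.0854,[-0.026,0.037,-0.017],0],
  [0.0854,[-0.026,0.037,-0.017],0],
  [0.0854,[-0.026,0.037,-0.017],0],
  [0.0854,[-0.026,0.037,-0.017],0],
  [0.0854,[-0.026,0.037,-0.017],0],
  [0.0854,[-0.022,0.03,-0.015],0],
  [0.0854,[0,0,0],0],
  [0.0854,[0,0,0],0],
  [0.0854,[0,0,0],0],
])

```text
clock: 2.8
position: [0.4522, 0.0245, 0.3504]
eef_rot: [1.0, 0.005, 0.001, 0.004]
force: [0.5, -0.1, 0.7]
width: 1.004
```

```bash
cat > ws.py <<'E'
import sys
from h import *
def look(tag,z=0.018,show=True):
    s=read_state();img=capture("wrist");save(tag,img)
    f=img.astype(float)+1;hsv=cv2.cvtColor(img,cv2.COLOR_RGB2HSV)
    fb=cv2.GaussianBlur(f,(0,0),.8)
    m=((fb[...,2]/fb[...,0]>.31)&(fb[...,0]/fb[...,1]>1.72)&(fb[...,0]>120)).astype(np.uint8)*255
    m=cv2.morphologyEx(m,cv2.MORPH_OPEN,np.ones((3,3),np.uint8))
    for c in cv2.findContours(m,cv2.RETR_EXTERNAL,cv2.CHAIN_APPROX_NONE)[0]:
        if cv2.contourArea(c)<250: continue
        P=plane(c.reshape(-1,2),z,"wrist",s)[:,:2].astype(np.float32)*1000
        (x,y),ax,_=cv2.fitEllipse(P); print("px",np.round(c.reshape(-1,2).mean(0)),"ctr",round(x,1),round(y,1),"axes",np.round(ax,1))
    print("tcp",np.round(s["position"],4),"yaw",round(np.degrees(2*np.arctan2(s["eef_rot"][1],s["eef_rot"][0])),2))
    return img,s
if __name__=="__main__":
    look(sys.argv[1],float(sys.argv[2]) if len(sys.argv)>2 else .018)
E
python3 ws.py w3; python3 - <<'E'
import cv2
i=cv2.imread("pics/w3.png");print(i[100:200:25,200:320:20,::-1].tolist())
E
```

```text
tcp [0.4522 0.0245 0.3504] yaw 0.59
[[[232, 135, 56], [231, 137, 58], [219, 128, 57], [223, 127, 54], [128, 70, 38], [218, 121, 49]], [[226, 128, 54], [226, 124, 50], [149, 71, 35], [250, 128, 63], [188, 96, 42], [224, 123, 54]], [[226, 130, 50], [226, 129, 50], [248, 128, 64], [248, 130, 62], [246, 125, 59], [212, 112, 45]], [[224, 131, 53], [231, 135, 56], [222, 125, 53], [253, 133, 64], [209, 108, 41], [224, 125, 52]]]
```

View pics/w3.png

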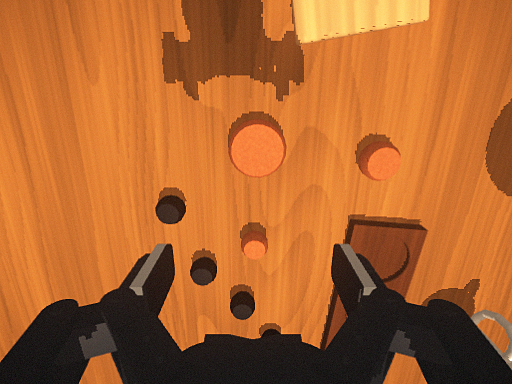

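The wrist view shows stone 1 at px (258,148), stone 3 at (380,160), stone 4 at (255,245) and three black discs on the left. I am tightening the wrist mask to the bright top face.

```bash
sed -i 's/m=((fb\[.*/m=((fb[...,0]\/fb[...,1]>1.84)\&(fb[...,0]>225)\&(fb[...,2]>50)).astype(np.uint8)*255/; s/z=0.018,show/z=0.026,show/; s/else .018/else .026/' ws.py; python3 ws.py w4; python3 -c "
from m import *
stones(capture('top'),z=.026)"
```

```text
px [383. 163.] ctr 594.9 35.2 axes [33.8 35.1]
px [258. 150.] ctr 456.8 47.4 axes [53.4 55.1]
tcp [0.4523 0.0244 0.3505] yaw 0.58
px [250. 189.] ctr mm [593.8  32.9] axes [37.7 40.4]
px [388. 173.] ctr mm [ 636.3 -313.2] axes [11.  71.1]
```

Emit:
jog_arm([
  [0.0854,[0.004,0.022,-0.03],-0.6],
  [0.0854,[0,0,-0.03],0],
  [0.0854,[0,0,-0.03],0],
  [0.0854,[0,0,-0.02],0],
  [0.0854,[0,0,0],0],
  [0.0854,[0,0,0],0],
])

```text
clock: 3.7
position: [0.4597, 0.0455, 0.2386]
eef_rot: [1.0, -0.003, 0.003, 0.003]
force: [-0.3, 0.7, -0.2]
width: 1.004
```

```bash
python3 ws.py w5
```

```text
px [434. 227.] ctr 595.6 36.1 axes [33.2 33.7]
tcp [0.4597 0.0455 0.2386] yaw -0.37
```

View pics/w5.png

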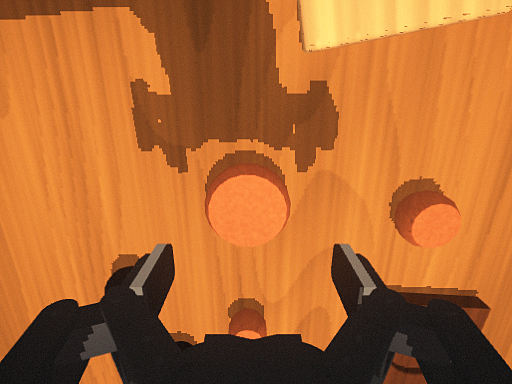

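```bash
python3 -c "
from h import *
s=read_state()
print(plane([[248,207],[208,207],[290,207]],.026,'wrist',s))"
```

```text
[[0.45794703 0.05192582 0.026     ]
 [0.42969659 0.05218618 0.026     ]
 [0.48767209 0.05164787 0.026     ]]
```

Emit:
jog_arm([
  [0.0854,[-0.002,0.003,-0.02],0],
  [0.0854,[0,0,-0.02],0],
  [0.0854,[0,0,-0.01],0],
  [0.0854,[0,0,0],0],
  [0.0854,[0,0,0],0],
])

```text
clock: 4.38
position: [0.4609, 0.0481, 0.1921]
eef_rot: [1.0, -0.004, 0.008, 0.003]
force: [-0.8, 0.5, 0.3]
width: 0.999
```

Emit:
jog_arm([
  [0.0854,[-0.003,0,-0.01],0],
  [0.0854,[0,0,-0.006],0],
  [0.0854,[0,0,0],0],
  [0.0854,[0,0,0],0],
])

```text
clock: 4.88
position: [0.4581, 0.048, 0.1759]
eef_rot: [1.0, -0.005, 0.009, 0.003]
force: [0.8, -1.0, -0.5]
width: 0.998
```

Emit:
jog_arm([
  [0.03,[0,0,0],0],
  [0.03,[0,0,0],0],
  [0.03,[0,0,0],0],
  [0.03,[0,0,0],0],
  [0.03,[0,0,0],0],
  [0.03,[0,0,0],0],
])

```text
clock: 5.62
position: [0.4579, 0.0481, 0.1768]
eef_rot: [1.0, -0.004, 0.009, 0.004]
force: [-0.1, -0.1, 0.7]
width: 0.716
```

```bash
python3 ws.py w6
```

```text
tcp [0.4579 0.0481 0.1768] yaw -0.51
```

View pics/w6.png

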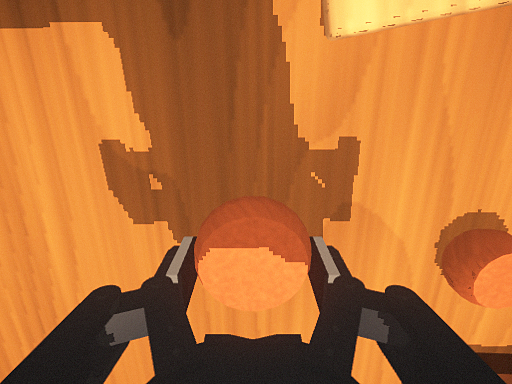

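```bash
python3 -c "
from h import *
s=read_state()
Rt=R.from_quat(s['eef_rot']).as_matrix();p=s['position']
for d in (.145,.15,.155,.165,.17): print(d,proj(p+Rt@[0,0,d],'wrist',s), (p+Rt@[0,0,d]))
print(plane([[252,254],[196,254],[309,254],[252,197],[252,311]],.026,'wrist',s))
"
```

```text
0.145 [[252.64475645 275.86365932]] [0.46034909 0.04691555 0.03183144]
0.15 [[252.63605951 269.69081771]] [0.46043432 0.0468742  0.02683234]
0.155 [[252.62792942 263.92044191]] [0.46051956 0.04683285 0.02183324]
0.165 [[252.61316215 253.43960323]] [0.46069002 0.04675016 0.01183503]
0.17 [[252.60643648 248.66630126]] [0.46077525 0.04670881 0.00683593]
[[0.46020732 0.0554866  0.026     ]
 [0.43255898 0.05602687 0.026     ]
 [0.48858147 0.05491192 0.026     ]
 [0.4604884  0.08576509 0.026     ]
 [0.4598771  0.01992983 0.026     ]]
```

Emit:
jog_arm([
  [0.03,[0,0,0.01],0],
  [0.03,[0,0,0.015],0],
  [0.03,[0,0,0],0],
  [0.03,[0,0,0],0],
])

```text
clock: 6.18
position: [0.458, 0.0481, 0.204]
eef_rot: [1.0, -0.004, 0.009, 0.004]
force: [-0.2, 0.9, -1.1]
width: 0.718
```

```bash
python3 ws.py w7; python3 -c "
from h import *
save('s7',capture('side')[120:280,180:390].repeat(3,0).repeat(3,1))"
```

```text
tcp [0.458  0.0481 0.204 ] yaw -0.52
```

View pics/w7.png

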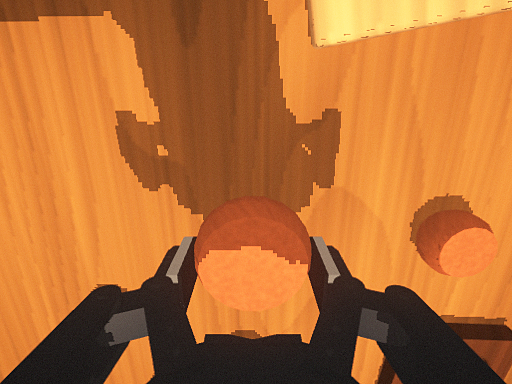

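View pics/s7.png

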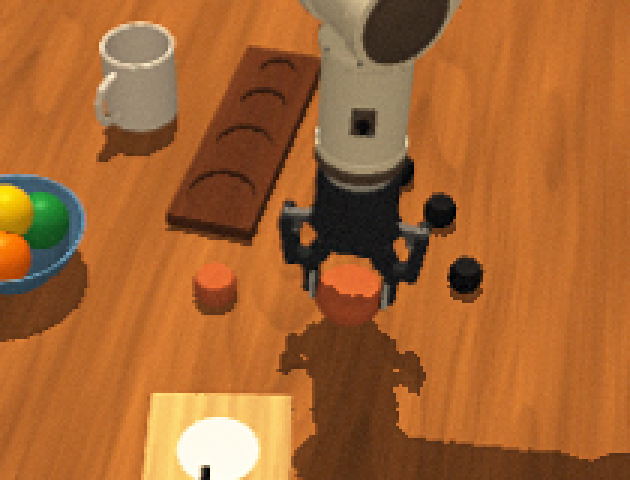

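Stone 1 is lifted and fixed in the grip. I now compute its offset from the tool axis, then the tile position.

```bash
python3 -c "
from h import *
s=read_state();z=.204-.1768+.018
a=plane([[252,197],[252,311],[195,254],[310,254]],z,'wrist',s);print(a)
Rt=R.from_quat(s['eef_rot']).as_matrix();p=s['position']
print('ctr',a[:2].mean(0),'axis',p+Rt@[0,0,(p[2]-z)])
print(np.linalg.inv(Rt)@(a[:2].mean(0)-p))
"
```

```text
[[0.46080972 0.08280498 0.0452    ]
 [0.46016377 0.01268695 0.0452    ]
 [0.43054306 0.05114887 0.0452    ]
 [0.49127168 0.04992473 0.0452    ]]
ctr [0.46048675 0.04774597 0.0452    ] axis [0.46080947 0.04684636 0.04522975]
[-0.00033108 -0.0008969   0.1585719 ]
```

Emit:
jog_arm([
  [0.03,[0.01,0.02,0.03],0],
  [0.03,[0.02,0.04,0],0],
  [0.03,[0.02,0.04,0],0],
  [0.03,[0.02,0.04,0],0],
  [0.03,[0.012,0.03,0],0],
  [0.03,[0.002,0.006,0],0],
  [0.03,[0,0,0],0],
  [0.03,[0,0,0],0],
])

```text
clock: 7.28
position: [0.542, 0.2257, 0.2309]
eef_rot: [1.0, -0.007, 0.005, 0.006]
force: [0.2, -0.6, -1.3]
width: 0.716
```

```bash
python3 ws.py w8
```

```text
px [251. 276.] ctr 541.9 175.4 axes [55.4 80.9]
tcp [0.542  0.2257 0.2309] yaw -0.8
```

View pics/w8.png

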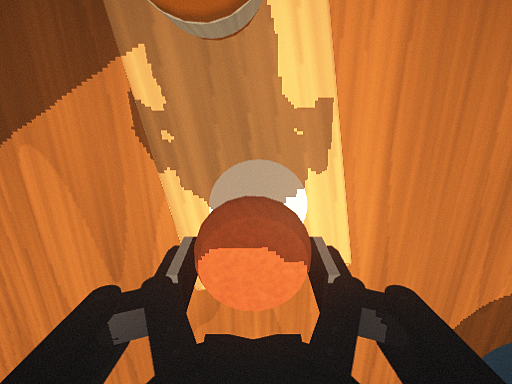

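```bash
python3 -c "
from h import *
s=read_state()
a=plane([[259,160],[210,205],[308,205]],.012,'wrist',s);print(a)
p=s['position'];Rt=R.from_quat(s['eef_rot']).as_matrix();print(p+Rt@[0,0,.17])
"
```

```text
[[0.54907079 0.2630643  0.012     ]
 [0.51319285 0.23012006 0.012     ]
 [0.58466373 0.22879239 0.012     ]]
[0.54359663 0.2232898  0.06085011]
```

Emit:
jog_arm([
  [0.03,[0.004,0.004,-0.012],0],
  [0.03,[0,0,-0.012],0],
  [0.03,[0,0,-0.008],0],
  [0.03,[0,0,0],0],
  [0.03,[0,0,0],0],
])

```text
clock: 7.95
position: [0.5461, 0.2269, 0.1956]
eef_rot: [1.0, -0.009, 0.004, 0.007]
force: [-0.0, -0.5, -1.4]
width: 0.711
```

Emit:
jog_arm([
  [0.03,[0.001,0,-0.004],0],
  [0.03,[0,0,-0.002],0],
  [0.03,[0,0,0],0],
  [0.03,[0,0,0],0],
])

```text
clock: 8.45
position: [0.5475, 0.2272, 0.19]
eef_rot: [1.0, -0.009, 0.005, 0.007]
force: [-0.4, 0.2, -2.0]
width: 0.722
```

Emit:
jog_arm([
  [0.03,[0,0,-0.001],0],
  [0.0854,[0,0,0],0],
  [0.0854,[0,0,0],0],
  [0.0854,[0,0,0],0],
  [0.0854,[0,0,0.02],0],
  [0.0854,[0,0,0.04],0],
  [0.0854,[0,0,0.05],0],
  [0.0854,[0,0,0.04],0],
  [0.0854,[0,0,0],0],
  [0.0854,[0,0,0],0],
])

```text
clock: 9.7
position: [0.5469, 0.2283, 0.3505]
eef_rot: [1.0, -0.008, 0.007, 0.006]
force: [-0.4, -0.5, 0.2]
width: 0.997
```

```bash
python3 ws.py w9 0.038
```

```text
px [286. 309.] ctr 593.4 46.1 axes [29.3 29.7]
px [250. 176.] ctr 549.1 225.6 axes [53.9 54.3]
tcp [0.5469 0.2283 0.3505] yaw -0.89
```

View pics/w9.png

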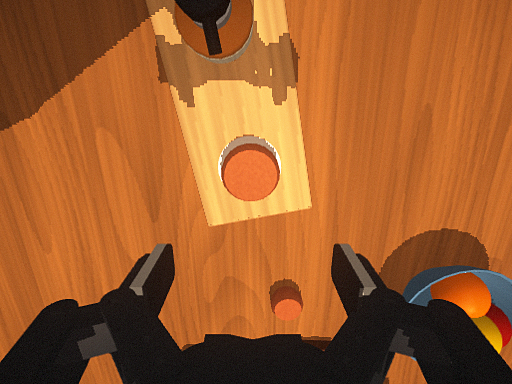

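Stone 1 lies on the tile at px (250,172), about 1 mm from the tile's centre. Next is the pump.

Emit:
jog_arm([
  [0.0,[-0.005,0.02,0.03],0.9],
  [0.0,[-0.005,0.03,0.03],0],
  [0.0,[-0.002,0.02,0.01],0],
  [0.0,[0,0,0],0],
  [0.0,[0,0,0],0],
])

```text
clock: 10.38
position: [0.5338, 0.2973, 0.4155]
eef_rot: [1.0, -0.0, 0.002, 0.009]
force: [0.1, -0.4, 0.4]
width: -0.003
```

```bash
python3 ws.py w10 0.038;python3 -c "
from h import *
save('t10',capture('top')); save('s10',capture('side'))"
```

```text
px [263. 208.] ctr 548.8 226.4 axes [52.6 54. ]
tcp [0.5338 0.2973 0.4155] yaw -0.03
```

View pics/w10.png

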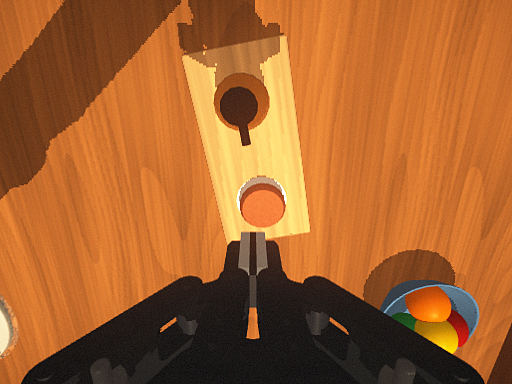

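View pics/t10.png

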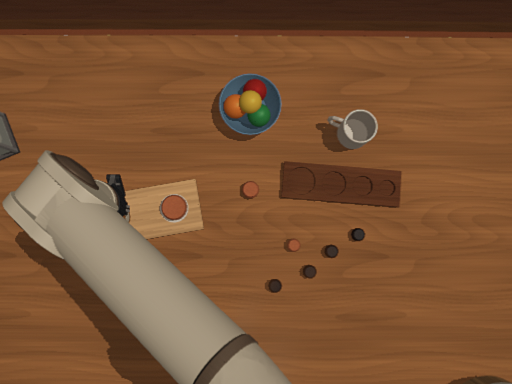

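View pics/s10.png

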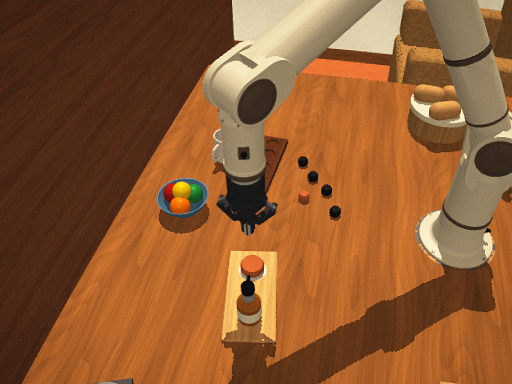

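```bash
python3 -c "
from h import *
s=read_state();i=cv2.imread('pics/w10.png')[:,:,::-1]
m=(i.max(2)<75).astype(np.uint8)*255;m[160:]=0;m[:80]=0;m[:,:200]=0;m[:,300:]=0
m=cv2.morphologyEx(m,cv2.MORPH_OPEN,cv2.getStructuringElement(cv2.MORPH_ELLIPSE,(17,17)))
c=max(cv2.findContours(m,0,1)[0],key=cv2.contourArea);P=plane(c.reshape(-1,2),.145,'wrist',s)[:,:2].astype(np.float32)*1000
print(cv2.boundingRect(c),cv2.minEnclosingCircle(P),cv2.fitEllipse(P))"
```

```text
Traceback (most recent call last):
ValueError: max() iterable argument is empty
```

```bash
python3 -c "
from h import *
s=read_state();i=cv2.imread('pics/w10.png')[:,:,::-1]
print(plane([[239,105],[220,105],[258,105]],.145,'wrist',s), i[106,239])
m=(i[...,0]<95).astype(np.uint8)*255;m[160:]=0;m[:70]=0;m[:,:200]=0;m[:,300:]=0
m=cv2.morphologyEx(m,cv2.MORPH_OPEN,cv2.getStructuringElement(cv2.MORPH_ELLIPSE,(17,17)))
c=max(cv2.findContours(m,0,1)[0],key=cv2.contourArea);P=plane(c.reshape(-1,2),.145,'wrist',s)[:,:2].astype(np.float32)*1000
print(cv2.boundingRect(c),cv2.minEnclosingCircle(P),cv2.fitEllipse(P))"
```

```text
[[0.52413491 0.36711582 0.145     ]
 [0.5085152  0.36714228 0.145     ]
 [0.53976301 0.36709334 0.145     ]] [74 37 26]
(220, 87, 37, 40) ((523.664794921875, 365.7104797363281), 15.702947616577148) ((523.5108032226562, 365.996337890625), (29.973543167114258, 30.233644485473633), 1.3360965251922607)
```

Emit:
jog_arm([
  [0.0,[-0.005,0.03,-0.01],0],
  [0.0,[-0.004,0.028,-0.03],0],
  [0.0,[-0.002,0.012,-0.03],0],
  [0.0,[0,0,0],0],
  [0.0,[0,0,0],0],
])

```text
clock: 11.15
position: [0.5257, 0.3633, 0.3427]
eef_rot: [1.0, -0.005, 0.002, 0.011]
force: [1.2, 0.1, 0.3]
width: 0.007
```

Emit:
jog_arm([
  [0.0,[-0.003,0.006,-0.008],0],
  [0.0,[0,0,-0.006],0],
  [0.0,[0,0,0],0],
  [0.0,[0,0,0],0],
])

```text
clock: 11.65
position: [0.5242, 0.3681, 0.3306]
eef_rot: [1.0, -0.007, 0.004, 0.01]
force: [-0.3, -0.2, -1.1]
width: -0.006
```

```bash
python3 -c "
from h import *
s=read_state();p=s['position'];print(p+R.from_quat(s['eef_rot']).as_matrix()@[0,0,.173])
save('s11',cv2.resize(capture('side')[200:350,180:330],None,fx=4,fy=4))"; python3 ws.py w11
```

```text
[0.5255628  0.3646164  0.15766619]
tcp [0.5242 0.368  0.3306] yaw -0.77
```

View pics/s11.png

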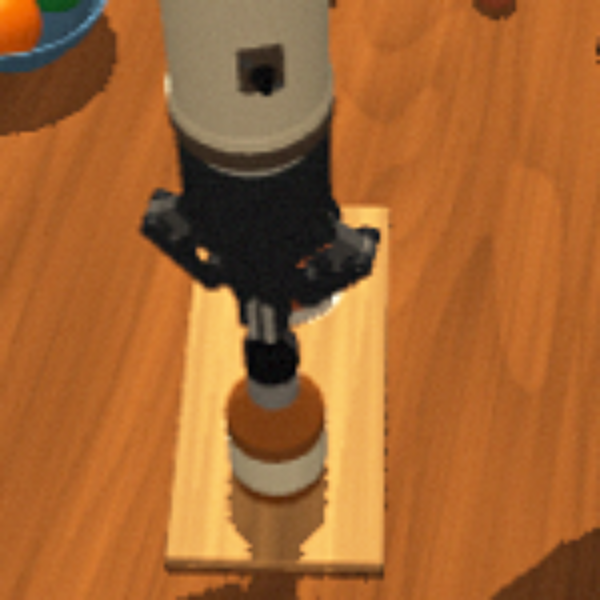

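View pics/w11.png

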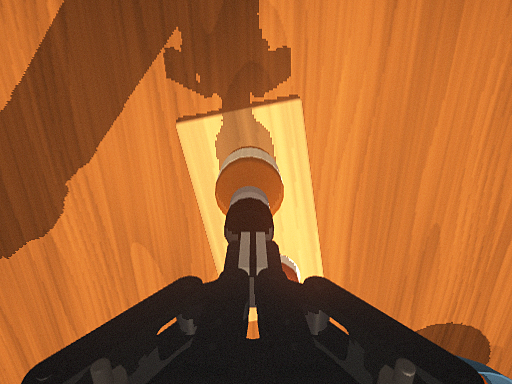

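Closed fingertips are over the cap. Pressing.

Emit:
jog_arm([
  [0.0,[-0.001,0.001,-0.008],0],
  [0.0,[0,0,-0.006],0],
  [0.0,[0,0,-0.006],0],
  [0.0,[0,0,-0.004],0],
])

```text
clock: 12.25
position: [0.5231, 0.3699, 0.3101]
eef_rot: [1.0, -0.007, 0.005, 0.011]
force: [-11.3, -11.3, 41.8]
width: -0.0
```

Emit:
jog_arm([
  [0.0,[0,0,-0.001],0],
  [0.0,[0,0,0],0],
])

```text
clock: 12.5
position: [0.5227, 0.37, 0.3116]
eef_rot: [1.0, -0.007, 0.006, 0.012]
force: [-1.2, -1.7, 6.6]
width: 0.005
```

```bash
python3 -c "
from h import *
save('s12',cv2.resize(capture('side')[200:350,180:330],None,fx=4,fy=4)); s=read_state(); print(s['position'],s['force'])"
```

```text
[0.52271891 0.37001927 0.31166637] [-0.988755   -2.92852821  6.37178464]
```

View pics/s12.png

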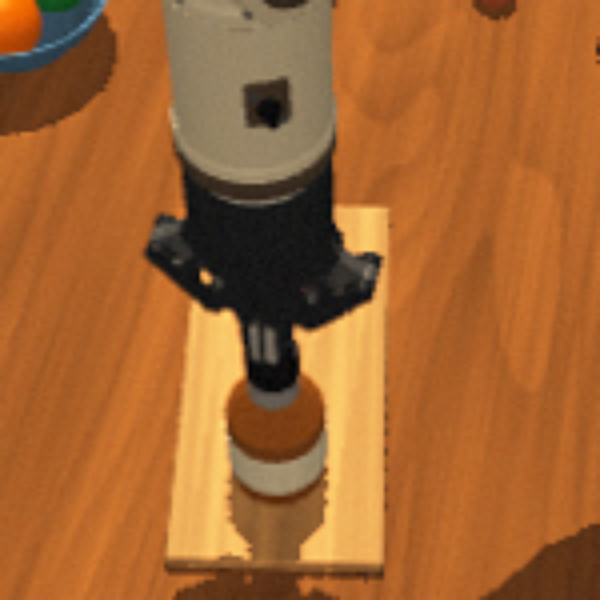

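The cap was bottomed (42 N peak, tip at 137 mm) and is still down. I release it and go back to the tile.

Emit:
jog_arm([
  [0.0,[0,0,0.02],0],
  [0.0854,[0,0,0.03],0],
  [0.0854,[0.006,-0.035,0.01],0],
  [0.0854,[0.008,-0.045,0],0],
  [0.0854,[0.008,-0.045,0],0],
  [0.0854,[0.003,-0.018,0],0],
  [0.0854,[0,0,0],0],
  [0.0854,[0,0,0],0],
])

```text
clock: 13.55
position: [0.5469, 0.2272, 0.3786]
eef_rot: [1.0, -0.004, 0.008, 0.009]
force: [-1.0, 0.9, 0.2]
width: 0.998
```

```bash
python3 ws.py w13 0.038
```

```text
px [284. 293.] ctr 593.5 45.0 axes [31.2 31.6]
px [250. 166.] ctr 549.1 225.4 axes [53.9 54.5]
tcp [0.5469 0.2272 0.3786] yaw -0.48
```

View pics/w13.png

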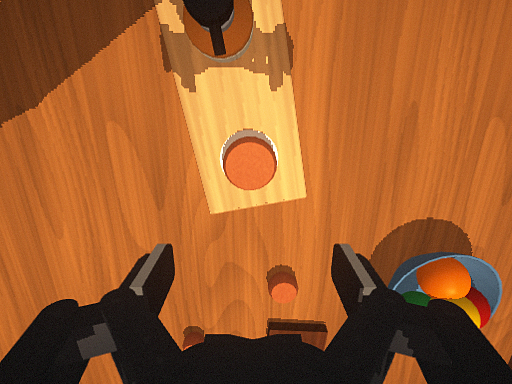

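Emit:
jog_arm([
  [0.0854,[0,0.001,-0.04],0],
  [0.0854,[0,0,-0.05],0],
  [0.0854,[0,0,-0.04],0],
  [0.0854,[0,0,-0.025],0],
  [0.0854,[0,0,0],0],
  [0.0854,[0,0,0],0],
])

```text
clock: 14.35
position: [0.5439, 0.2404, 0.2217]
eef_rot: [1.0, 0.003, 0.009, 0.005]
force: [0.2, 0.1, 0.5]
width: 1.004
```

Emit:
jog_arm([
  [0.0854,[0.002,-0.012,0],0],
  [0.0854,[0,0,-0.01],0],
  [0.0854,[0,0,-0.01],0],
  [0.0854,[0,0,-0.005],0],
  [0.0854,[0,0,0],0],
])

```text
clock: 14.98
position: [0.5474, 0.2278, 0.1981]
eef_rot: [1.0, 0.003, 0.012, 0.005]
force: [-0.9, 0.4, 0.1]
width: 0.999
```

Emit:
jog_arm([
  [0.0854,[-0.001,0,-0.006],0],
  [0.0854,[0,0,-0.003],0],
  [0.0854,[0,0,0],0],
  [0.03,[0,0,0],0],
  [0.03,[0,0,0],0],
  [0.03,[0,0,0],0],
  [0.03,[0,0,0],0],
  [0.03,[0,0,0],0],
])

```text
clock: 15.98
position: [0.5464, 0.2284, 0.1894]
eef_rot: [1.0, 0.003, 0.012, 0.004]
force: [-1.3, -0.3, 0.7]
width: 0.714
```

Emit:
jog_arm([
  [0.03,[0,0,0.015],0],
  [0.03,[0,0,0.02],0],
  [0.03,[0,0,0.02],0],
  [0.03,[0,0,0],0],
])

```text
clock: 16.48
position: [0.5466, 0.2288, 0.2493]
eef_rot: [1.0, 0.003, 0.013, 0.004]
force: [-0.2, -0.0, -1.6]
width: 0.714
```

```bash
python3 ws.py w14 0.038
```

```text
px [252. 276.] ctr 551.3 173.5 axes [60.2 83.9]
tcp [0.5466 0.2288 0.2493] yaw 0.39
```

View pics/w14.png

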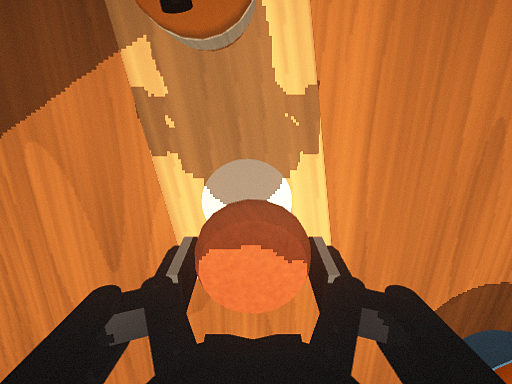

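Emit:
jog_arm([
  [0.03,[0.007,-0.03,0.02],0],
  [0.03,[0.01,-0.05,0.01],0],
  [0.03,[0.01,-0.05,0],0],
  [0.03,[0.01,-0.05,0],0],
  [0.03,[0.01,-0.05,0],0],
  [0.03,[0.01,-0.04,0],0],
  [0.03,[0.006,-0.025,0],0],
  [0.03,[0,0,0],0],
  [0.03,[0,0,0],0],
])

```text
clock: 17.65
position: [0.6063, -0.0761, 0.2754]
eef_rot: [1.0, 0.004, 0.009, 0.004]
force: [0.7, -0.2, -1.8]
width: 0.718
```

```bash
python3 ws.py w15 0.038
```

```text
tcp [ 0.6063 -0.0761  0.2754] yaw 0.49
```

View pics/w15.png

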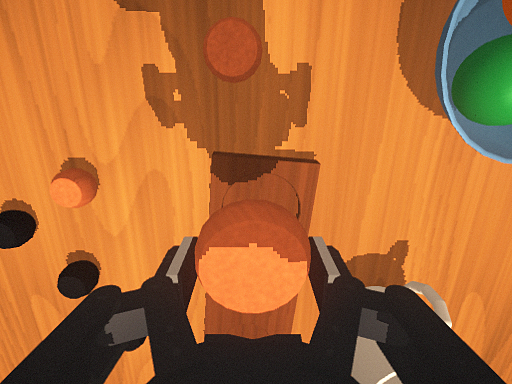

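```bash
python3 -c "
import cv2
i=cv2.imread('pics/w15.png')[140:240,190:340];cv2.imwrite('pics/w15c.png',cv2.resize(i,None,fx=5,fy=5,interpolation=cv2.INTER_CUBIC))"
```

```text
(no output)
```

View pics/w15c.png

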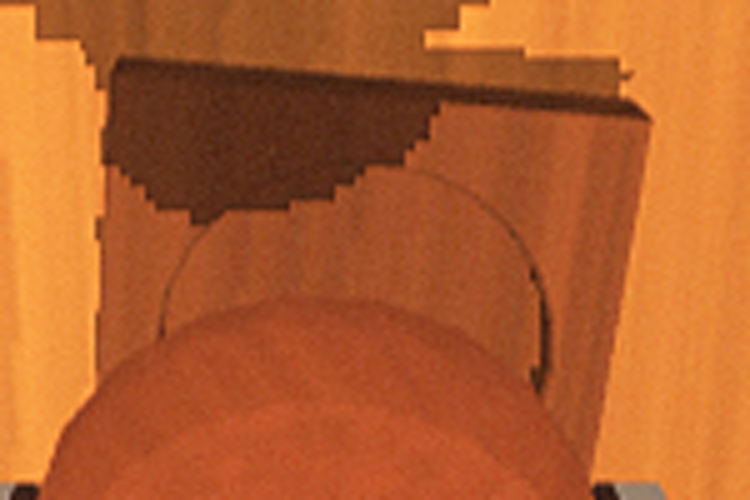

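```bash
cat > fit.py <<'E'
from h import *
from scipy.optimize import least_squares
def fit(px,r,z,s,name="wrist"):
    P=plane(px,z,name,s)[:,:2]*1000
    f=least_squares(lambda c:np.hypot(*(P-c).T)-r,P.mean(0)+[0,-20])
    g=least_squares(lambda c:np.hypot(*(P-c[:2]).T)-c[2],[*f.x,r])
    return f.x,np.abs(f.fun).max(),g.x
def tool(px_ext,zoff=None): pass
E
python3 -c "
from fit import *
s=read_state()
a=np.array([[163,330],[178,270],[215,222],[550,330],[543,290],[510,225],[450,185],[400,168]])/5+[190,140]
print(fit(a,35,.016,s))
# held stone silhouette extremes at rim height
p=s['position'];Rt=R.from_quat(s['eef_rot']).as_matrix()
z=p[2]-.1774+.018
q=plane([[252,199.5],[252,314],[195,256],[310,256]],z,'wrist',s)*1000;print('stone',(q[0]+q[1])/2,(q[2]+q[3])/2, 'axis',p+Rt@[0,0,p[2]-z])
"
```

```text
(array([618.97701869, -93.45194286]), np.float64(0.5194961227889081), array([618.97629069, -93.13374588,  34.77342431]))
stone [608.85779092 -78.95319658 115.98120963] [609.23065707 -75.60608929 115.98120963] axis [ 0.60917638 -0.07752933  0.11601261]
```

Pocket 0 is measured again at (619,-93.5) mm, in agreement with before. Shifting and descending.

Emit:
jog_arm([
  [0.03,[0.01,-0.014,0],0],
  [0.03,[0,0,-0.01],0],
  [0.03,[0,0,-0.015],0],
  [0.03,[0,0,-0.01],0],
  [0.03,[0,0,0],0],
  [0.03,[0,0,0],0],
])

```text
clock: 18.45
position: [0.6163, -0.0871, 0.2369]
eef_rot: [1.0, 0.007, 0.008, 0.003]
force: [-0.4, 0.1, -1.5]
width: 0.716
```

```bash
cat > ax.py <<'E'
from h import *
s=read_state();p=s['position'];Rt=R.from_quat(s['eef_rot']).as_matrix()
print("tcp",np.round(p*1000,1),"axis@162",np.round((p+Rt@[0,0,.162])*1000,1),"tilt deg",np.round(np.degrees(Rt[:2,2]),2),"yaw",np.degrees(np.arctan2(Rt[1,0],Rt[0,0])).round(2))
E
python3 ax.py;python3 ws.py w16 0.038;python3 -c "
import cv2
i=cv2.imread('pics/w16.png')[120:340,160:350];cv2.imwrite('pics/w16c.png',cv2.resize(i,None,fx=3.5,fy=2.7,interpolation=cv2.INTER_CUBIC))"
```

```text
tcp [616.3 -87.1 236.9] axis@162 [619.  -88.2  74.9] tilt deg [ 0.92 -0.38] yaw 0.84
tcp [ 0.6163 -0.0871  0.2369] yaw 0.84
```

View pics/w16.png

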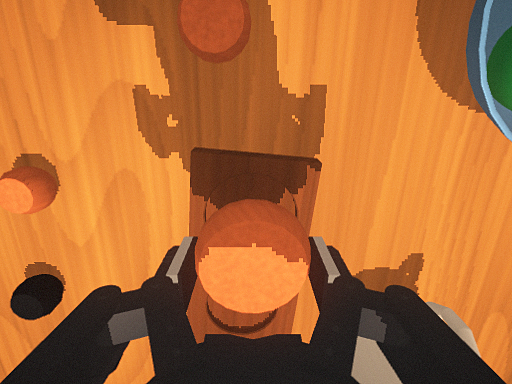

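Emit:
jog_arm([
  [0.03,[0,-0.005,0],0],
  [0.03,[0,-0.001,-0.008],0],
  [0.03,[0,-0.001,-0.01],0],
  [0.03,[0,0,-0.008],0],
  [0.03,[0,0,0],0],
  [0.03,[0,0,0],0],
])

```text
clock: 19.25
position: [0.6164, -0.095, 0.2095]
eef_rot: [1.0, 0.007, 0.008, 0.004]
force: [-0.3, 0.1, -1.5]
width: 0.717
```

```bash
python3 ax.py;python3 ws.py w17 0.038;python3 -c "
import cv2
i=cv2.imread('pics/w17.png')[120:350,160:350];cv2.imwrite('pics/w17c.png',cv2.resize(i,None,fx=3.2,fy=2.6,interpolation=cv2.INTER_CUBIC))"
```

```text
tcp [616.4 -95.  209.5] axis@162 [619.1 -96.1  47.5] tilt deg [ 0.96 -0.41] yaw 0.81
tcp [ 0.6164 -0.095   0.2095] yaw 0.8
```

View pics/w17c.png

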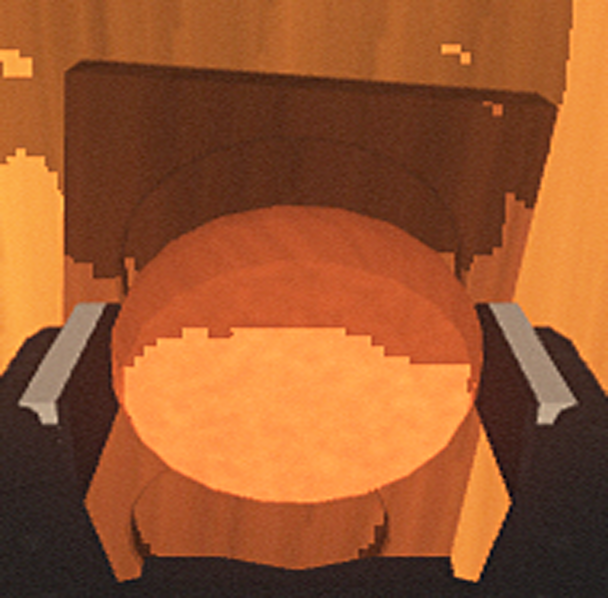

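```bash
python3 -c "
from fit import *
s=read_state()
a=np.array([[124,250],[145,205],[180,172],[230,148],[290,137],[350,145],[405,170],[445,212],[462,250]])/[3.2,2.6]+[160,120]
print(fit(a,35,.016,s))"
```

```text
(array([618.85960089, -93.50148455]), np.float64(0.7807774487349874), array([618.86560328, -92.20977959,  33.99299291]))
```

Emit:
jog_arm([
  [0.03,[0,0.003,0],0],
  [0.03,[0,0,-0.006],0],
  [0.03,[0,0,-0.006],0],
  [0.03,[0,0,0],0],
  [0.03,[0,0,0],0],
])

```text
clock: 19.92
position: [0.6166, -0.0915, 0.1971]
eef_rot: [1.0, 0.007, 0.009, 0.004]
force: [0.3, 0.1, -1.5]
width: 0.712
```

```bash
python3 ax.py
```

```text
tcp [616.6 -91.5 197.1] axis@162 [619.4 -92.6  35.1] tilt deg [ 1.   -0.41] yaw 0.83
```

Good alignment. Final descent, in steps while watching the force.

Emit:
jog_arm([
  [0.03,[-0.001,0,-0.005],0],
  [0.03,[0,0,-0.003],0],
  [0.03,[0,0,0],0],
  [0.03,[0,0,0],0],
])

```text
clock: 20.42
position: [0.6155, -0.0916, 0.1886]
eef_rot: [1.0, 0.007, 0.009, 0.004]
force: [-0.5, -0.4, -2.0]
width: 0.715
```

```bash
python3 ax.py
```

```text
tcp [615.5 -91.6 188.6] axis@162 [618.3 -92.8  26.6] tilt deg [ 1.01 -0.41] yaw 0.82
```

Emit:
jog_arm([
  [0.03,[0,0,-0.001],0],
  [0.03,[0,0,0],0],
  [0.08,[0,0,0],0],
  [0.08,[0,0,0],0],
  [0.08,[0,0,0],0],
  [0.08,[0,0,0.02],0],
  [0.0854,[0,0,0.04],0],
  [0.0854,[0,0,0.04],0],
  [0.0854,[0,0,0],0],
  [0.0854,[0,0,0],0],
])

```text
clock: 21.68
position: [0.6162, -0.091, 0.2962]
eef_rot: [1.0, 0.008, 0.011, 0.004]
force: [-0.5, 0.0, -0.7]
width: 1.0
```

```bash
python3 ws.py w18 0.036
```

```text
tcp [ 0.6162 -0.091   0.2962] yaw 0.87
```

View pics/w18.png

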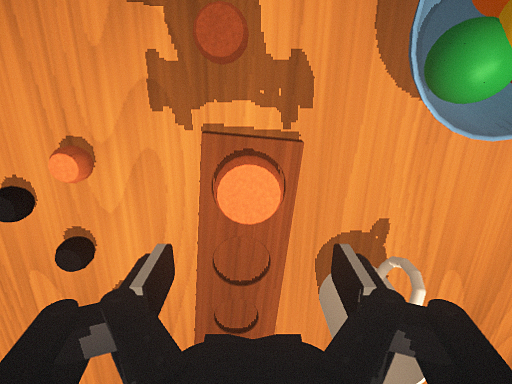

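Stone 1 sits in pocket 0 at px (249,190), with the pocket's rim visible evenly around it. Next is stone 3, at px (222,32).

Emit:
jog_arm([
  [0.0854,[-0.006,0.03,0.01],-0.8],
  [0.0854,[-0.008,0.04,0.01],0],
  [0.0854,[-0.006,0.03,0.01],0],
  [0.0854,[-0.002,0.012,0],0],
  [0.0854,[0,0,0],0],
  [0.0854,[0,0,0],0],
])

```text
clock: 22.48
position: [0.5923, 0.0204, 0.3217]
eef_rot: [1.0, -0.002, 0.007, 0.004]
force: [0.2, -0.6, 0.8]
width: 1.002
```

```bash
python3 ws.py w19; python3 ax.py
```

```text
px [277. 280.] ctr 617.3 -104.7 axes [47.7 54.4]
px [125. 261.] ctr 454.5 -72.9 axes [21.6 24.4]
tcp [0.5923 0.0204 0.3217] yaw -0.17
tcp [592.2  20.2 321.7] axis@162 [594.5  18.7 159.7] tilt deg [ 0.79 -0.52] yaw -0.19
```

View pics/w19.png

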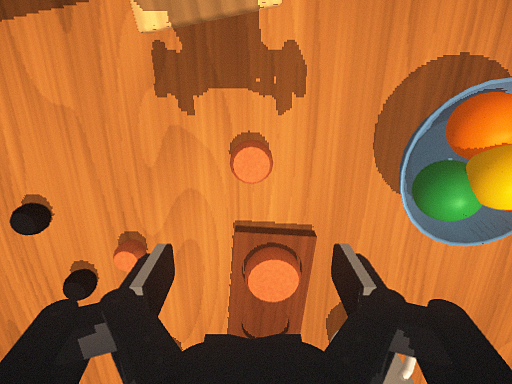

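```bash
python3 -c "
from h import *
s=read_state();print(plane([[251.5,162],[233,162],[270,162],[251,145],[251,181]],.026,'wrist',s).round(4))"
```

```text
[[0.5954 0.0381 0.026 ]
 [0.5774 0.0382 0.026 ]
 [0.6134 0.038  0.026 ]
 [0.595  0.0547 0.026 ]
 [0.5948 0.0186 0.026 ]]
```

Emit:
jog_arm([
  [0.0854,[0,0.014,-0.03],0],
  [0.0854,[0,0,-0.04],0],
  [0.0854,[0,0,-0.03],0],
  [0.0854,[0,0,0],0],
  [0.0854,[0,0,0],0],
])

```text
clock: 23.15
position: [0.5942, 0.0273, 0.2186]
eef_rot: [1.0, -0.007, 0.007, 0.006]
force: [-0.1, 0.5, 0.4]
width: 0.999
```

```bash
python3 ax.py; python3 ws.py w20
```

```text
tcp [594.2  27.3 218.6] axis@162 [596.5  25.4  56.6] tilt deg [ 0.83 -0.67] yaw -0.8
tcp [0.5942 0.0273 0.2186] yaw -0.8
```

View pics/w20.png

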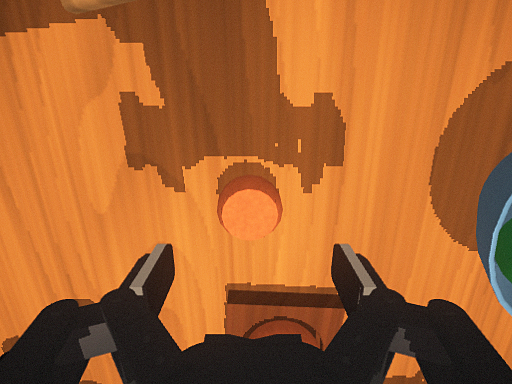

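```bash
python3 -c "
from h import *
s=read_state();print(plane([[249.5,213],[220,213],[278,213],[249.5,188],[249.5,240]],.026,'wrist',s).round(4))"
```

```text
[[0.5951 0.0371 0.026 ]
 [0.5764 0.0375 0.026 ]
 [0.6131 0.0367 0.026 ]
 [0.5954 0.0539 0.026 ]
 [0.5947 0.0176 0.026 ]]
```

Emit:
jog_arm([
  [0.0854,[-0.001,0.01,0],0],
  [0.0854,[0,0,-0.015],0],
  [0.0854,[0,0,-0.012],0],
  [0.0854,[0,0,-0.006],0],
  [0.0854,[0,0,0],0],
])

```text
clock: 23.82
position: [0.5939, 0.0379, 0.1857]
eef_rot: [1.0, -0.007, 0.009, 0.006]
force: [0.5, -0.6, -0.5]
width: 1.001
```

```bash
python3 ax.py
```

```text
tcp [593.9  37.9 185.7] axis@162 [596.9  35.9  23.8] tilt deg [ 1.05 -0.7 ] yaw -0.82
```

Emit:
jog_arm([
  [0.0854,[-0.002,0,-0.005],0],
  [0.0854,[0,0,-0.002],0],
  [0.0854,[0,0,0],0],
  [0.015,[0,0,0],0],
  [0.015,[0,0,0],0],
  [0.015,[0,0,0],0],
  [0.015,[0,0,0],0],
  [0.015,[0,0,0],0],
  [0.015,[0,0,0],0],
])

```text
clock: 24.95
position: [0.5923, 0.0378, 0.1795]
eef_rot: [1.0, -0.007, 0.01, 0.006]
force: [-1.0, -0.2, 1.1]
width: 0.486
```

Emit:
jog_arm([
  [0.015,[0,0,0.015],0],
  [0.015,[0,0,0.02],0],
  [0.015,[0,0,0.02],0],
  [0.015,[0,0,0],0],
  [0.015,[0,0,0],0],
])

```text
clock: 25.58
position: [0.5926, 0.0378, 0.2398]
eef_rot: [1.0, -0.007, 0.011, 0.006]
force: [0.0, -0.2, -2.3]
width: 0.479
```

```bash
python3 ax.py; python3 ws.py w21
```

```text
tcp [592.6  37.8 239.8] axis@162 [596.2  35.8  77.8] tilt deg [ 1.28 -0.72] yaw -0.84
tcp [0.5926 0.0378 0.2398] yaw -0.85
```

View pics/w21.png

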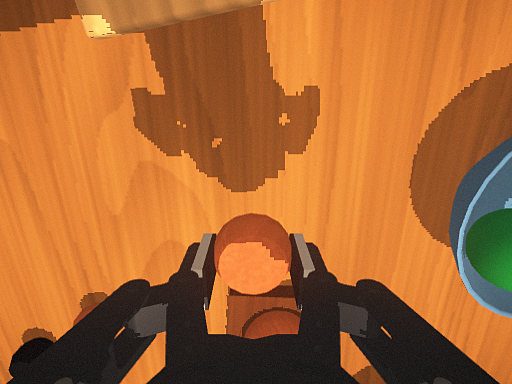

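Stone 3 is gripped and lifted. Taking it to the tile.

Emit:
jog_arm([
  [0.015,[-0.006,0.025,0.005],0.8],
  [0.015,[-0.01,0.04,0],0],
  [0.015,[-0.01,0.04,0],0],
  [0.015,[-0.01,0.04,0],0],
  [0.015,[-0.008,0.03,0],0],
  [0.015,[0,0,0],0],
  [0.015,[0,0,0],0],
])

```text
clock: 26.5
position: [0.5414, 0.2253, 0.2429]
eef_rot: [1.0, 0.004, 0.008, 0.004]
force: [0.1, -1.0, -0.8]
width: 0.48
```

```bash
python3 ax.py; python3 ws.py w22
```

```text
tcp [541.4 225.3 242.9] axis@162 [544.1 223.9  80.9] tilt deg [ 0.94 -0.48] yaw 0.44
px [252. 267.] ctr 544.1 176.3 axes [45.1 53.5]
tcp [0.5414 0.2253 0.2429] yaw 0.44
```

View pics/w22.png

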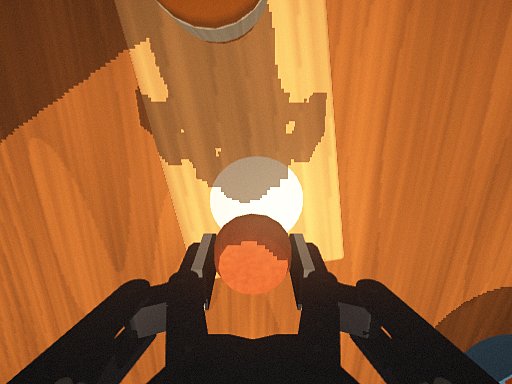

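Emit:
jog_arm([
  [0.015,[0.005,0.003,-0.005],0],
  [0.015,[0,0,-0.015],0],
  [0.015,[0,0,-0.015],0],
  [0.015,[0,0,-0.008],0],
  [0.015,[0,0,0],0],
  [0.015,[0,0,0],0],
])

```text
clock: 27.3
position: [0.5475, 0.2248, 0.1951]
eef_rot: [1.0, 0.001, 0.007, 0.005]
force: [0.5, 0.2, -0.8]
width: 0.485
```

```bash
python3 ax.py
```

```text
tcp [547.5 224.8 195.1] axis@162 [549.7 223.1  33.1] tilt deg [ 0.8  -0.59] yaw 0.11
```

Emit:
jog_arm([
  [0.015,[-0.001,0.002,-0.003],0],
  [0.015,[0,0,-0.001],0],
  [0.015,[0,0,0],0],
  [0.06,[0,0,0],0],
  [0.07,[0,0,0],0],
  [0.07,[0,0,0],0],
  [0.07,[0,0,0.02],0],
  [0.07,[0,0,0.04],0],
  [0.07,[0,0,0.05],0],
  [0.07,[0,0,0.03],0],
])

```text
clock: 28.55
position: [0.5456, 0.2274, 0.3379]
eef_rot: [1.0, 0.002, 0.007, 0.005]
force: [-0.3, 0.9, -0.0]
width: 0.817
```

Emit:
jog_arm([
  [0.0,[0,0,0],0],
  [0.0,[0,0,0],0],
  [0.0,[0,0,0],0],
])

```text
clock: 28.92
position: [0.5458, 0.2279, 0.3418]
eef_rot: [1.0, 0.002, 0.009, 0.004]
force: [-0.8, 0.6, -0.1]
width: 0.18
```

```bash
python3 ax.py; python3 ws.py w23 .038
```

```text
tcp [545.8 227.9 341.8] axis@162 [548.8 226.4 179.8] tilt deg [ 1.08 -0.5 ] yaw 0.22
tcp [0.5458 0.2279 0.3418] yaw 0.22
```

View pics/w23.png

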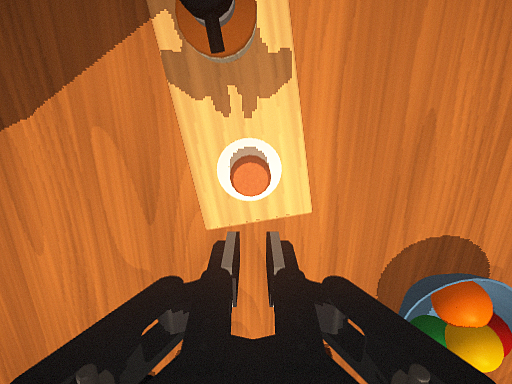

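Stone 3 is central on the tile at px (250,175). To the pump.

Emit:
jog_arm([
  [0.0,[-0.004,0.02,0.015],0],
  [0.0,[-0.007,0.04,0],0],
  [0.0,[-0.007,0.04,0],0],
  [0.0,[-0.006,0.03,0],0],
  [0.0,[-0.001,0.008,-0.01],0],
  [0.0,[0,0,0],0],
  [0.0,[0,0,0],0],
])

```text
clock: 29.85
position: [0.5169, 0.3743, 0.3469]
eef_rot: [1.0, 0.003, 0.006, 0.004]
force: [0.8, -0.7, -0.4]
width: 0.0
```

```bash
sed -i 's/162/173/g' ax.py; sed -i 's/\.173\]/.173]/' ax.py; python3 ax.py
```

```text
tcp [516.9 374.3 346.9] axis@173 [519.1 373.  173.9] tilt deg [ 0.74 -0.42] yaw 0.32
```

Emit:
jog_arm([
  [0.0,[0.005,-0.0075,-0.004],0],
  [0.0,[0,0,-0.01],0],
  [0.0,[0,0,-0.006],0],
  [0.0,[0,0,0],0],
  [0.0,[0,0,0],0],
])

```text
clock: 30.48
position: [0.5244, 0.3621, 0.3249]
eef_rot: [1.0, -0.0, 0.006, 0.005]
force: [0.1, 0.5, -0.2]
width: 0.001
```

```bash
python3 ax.py
```

```text
tcp [524.4 362.1 324.9] axis@173 [526.6 360.4 151.9] tilt deg [ 0.73 -0.57] yaw -0.04
```

Emit:
jog_arm([
  [0.0,[-0.002,0.005,0],0],
  [0.0,[0,0,-0.005],0],
  [0.0,[0,0,-0.005],0],
  [0.0,[0,0,-0.003],0],
])

```text
clock: 30.98
position: [0.5222, 0.3682, 0.3128]
eef_rot: [1.0, 0.0, 0.007, 0.005]
force: [-1.6, -1.1, 6.8]
width: 0.0
```

Emit:
jog_arm([
  [0.0,[0,0,-0.004],0],
  [0.0,[0,0,-0.003],0],
  [0.0,[0,0,-0.002],0],
])

```text
clock: 31.35
position: [0.5217, 0.3688, 0.3105]
eef_rot: [1.0, -0.0, 0.009, 0.006]
force: [-4.4, -4.7, 13.0]
width: -0.002
```

Emit:
jog_arm([
  [0.0,[0,0,-0.002],0],
  [0.0,[0,0,-0.001],0],
  [0.0,[0,0,-0.001],0],
])

```text
clock: 31.72
position: [0.5212, 0.369, 0.3106]
eef_rot: [1.0, -0.0, 0.01, 0.007]
force: [-1.8, -1.7, 7.6]
width: -0.001
```

```bash
python3 -c "
from h import *
save('s24',cv2.resize(capture('side')[200:350,180:330],None,fx=4,fy=4))"
```

```text
(no output)
```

View pics/s24.png

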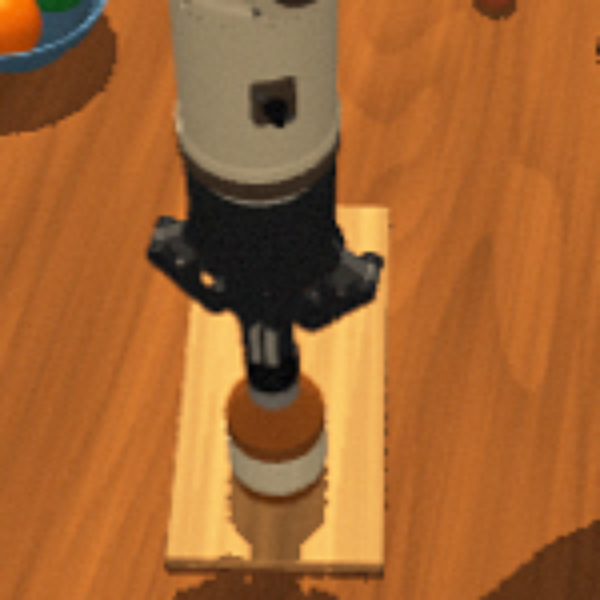

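Cap is down. One firmer push to be certain, then release and return to the tile.

Emit:
jog_arm([
  [0.0,[0,0,-0.004],0],
  [0.0,[0,0,-0.002],0],
  [0.0,[0,0,0.02],0],
  [0.07,[0,0,0.03],0],
  [0.07,[0.006,-0.035,0.01],0],
  [0.07,[0.008,-0.045,0],0],
  [0.07,[0.008,-0.043,0],0],
  [0.07,[0.003,-0.016,0],0],
  [0.07,[0,0,0],0],
  [0.07,[0,0,0],0],
])

```text
clock: 33.02
position: [0.545, 0.231, 0.3768]
eef_rot: [1.0, 0.002, 0.013, 0.005]
force: [0.3, 0.2, 1.2]
width: 0.816
```

```bash
sed -i 's/173/162/g' ax.py; python3 ax.py; python3 ws.py w25 .038
```

```text
tcp [545.  231.  376.8] axis@162 [549.3 229.3 214.8] tilt deg [ 1.52 -0.6 ] yaw 0.24
px [248. 172.] ctr 549.3 225.4 axes [33.6 34.1]
tcp [0.545  0.231  0.3768] yaw 0.23
```

View pics/w25.png

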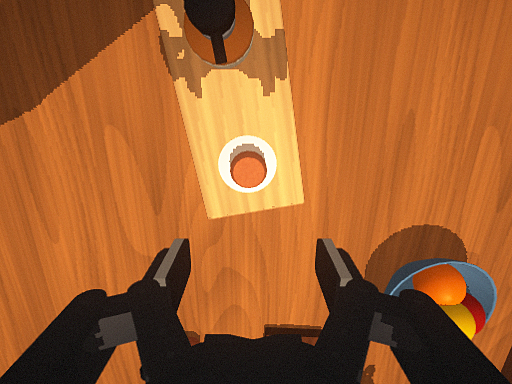

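Emit:
jog_arm([
  [0.07,[0,-0.004,-0.04],0],
  [0.07,[0,-0.002,-0.05],0],
  [0.07,[0,-0.002,-0.04],0],
  [0.07,[0,0,-0.015],0],
  [0.07,[0,0,0],0],
  [0.07,[0,0,0],0],
])

```text
clock: 33.83
position: [0.5433, 0.2337, 0.2316]
eef_rot: [1.0, 0.009, 0.016, 0.001]
force: [0.5, 0.3, -0.1]
width: 0.825
```

```bash
python3 ax.py
```

```text
tcp [543.3 233.7 231.6] axis@162 [548.5 233.3  69.7] tilt deg [ 1.82 -0.13] yaw 0.98
```

Emit:
jog_arm([
  [0.07,[0.001,-0.008,0],-1],
  [0.07,[0,0,-0.013],0],
  [0.07,[0,0,-0.013],0],
  [0.07,[0,0,-0.006],0],
  [0.07,[0,0,0],0],
  [0.07,[0,0,0],0],
])

```text
clock: 34.58
position: [0.5457, 0.2252, 0.2002]
eef_rot: [1.0, -0.001, 0.018, 0.001]
force: [0.2, 0.5, 0.8]
width: 0.822
```

```bash
python3 ax.py
```

```text
tcp [545.7 225.2 200.2] axis@162 [551.6 225.   38.3] tilt deg [ 2.08 -0.1 ] yaw -0.15
```

Emit:
jog_arm([
  [0.07,[-0.002,0,-0.006],0],
  [0.07,[0,0,-0.003],0],
  [0.07,[0,0,0],0],
  [0.015,[0,0,0],0],
  [0.015,[0,0,0],0],
  [0.015,[0,0,0],0],
  [0.015,[0,0,0],0],
  [0.015,[0,0,0],0],
  [0.015,[0,0,0],0],
])

```text
clock: 35.7
position: [0.5438, 0.2256, 0.1917]
eef_rot: [1.0, -0.001, 0.019, 0.001]
force: [-0.8, 0.4, 0.3]
width: 0.485
```

Emit:
jog_arm([
  [0.015,[0,0,0.015],0],
  [0.015,[0,0,0.02],0],
  [0.015,[0,0,0.03],0],
  [0.015,[0,0,0],0],
  [0.015,[0,0,0],0],
])

```text
clock: 36.33
position: [0.5439, 0.2259, 0.2627]
eef_rot: [1.0, -0.001, 0.02, 0.0]
force: [0.1, -0.3, -0.8]
width: 0.481
```

```bash
python3 ax.py; python3 ws.py w26
```

```text
tcp [543.9 225.9 262.7] axis@162 [550.4 225.7 100.8] tilt deg [ 2.28 -0.05] yaw -0.13
px [251. 266.] ctr 551.7 165.0 axes [46.7 59.3]
tcp [0.5439 0.2259 0.2627] yaw -0.13
```

View pics/w26.png

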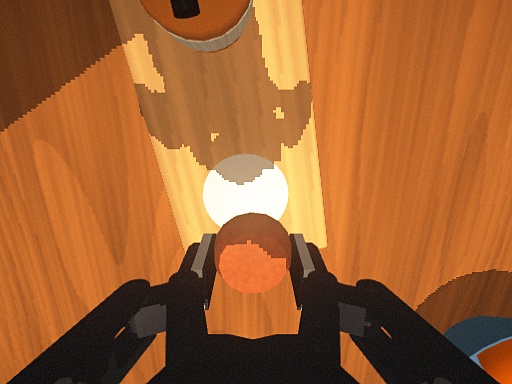

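Emit:
jog_arm([
  [0.015,[0.004,-0.03,0.02],0],
  [0.015,[0.007,-0.055,0],0],
  [0.015,[0.007,-0.055,0],0],
  [0.015,[0.007,-0.055,0],0],
  [0.015,[0.007,-0.055,0],0],
  [0.015,[0.007,-0.055,0],0],
  [0.015,[0.007,-0.055,0],0],
  [0.015,[0.005,-0.045,0],0],
  [0.015,[0.003,-0.025,0],0],
  [0.015,[0,0,0],0],
])

```text
clock: 37.62
position: [0.5932, -0.2177, 0.2764]
eef_rot: [1.0, 0.0, 0.015, -0.002]
force: [-0.7, 0.5, -0.3]
width: 0.484
```

Emit:
jog_arm([
  [0.015,[0,0,0],0],
  [0.015,[0,0,0],0],
])

```text
clock: 37.88
position: [0.5929, -0.2146, 0.2755]
eef_rot: [1.0, 0.002, 0.014, -0.003]
force: [0.0, 0.7, -0.4]
width: 0.484
```

```bash
python3 ax.py; python3 ws.py w27
```

```text
tcp [ 592.9 -214.6  275.5] axis@162 [ 597.4 -213.6  113.6] tilt deg [1.6  0.35] yaw 0.22
tcp [ 0.5929 -0.2146  0.2755] yaw 0.22
```

View pics/w27.png

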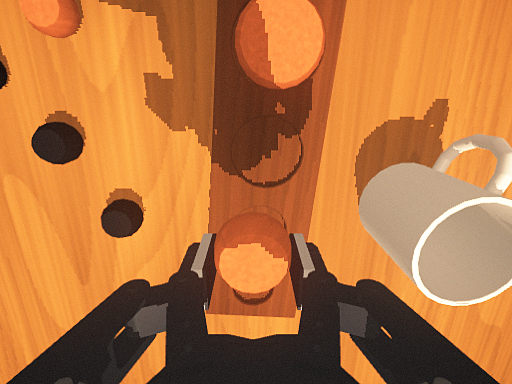

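```bash
python3 -c "
import cv2
i=cv2.imread('pics/w27.png');i=cv2.convertScaleAbs(i,alpha=1.6);i=i[100:250,195:335];cv2.imwrite('pics/w27c.png',cv2.resize(i,None,fx=5,fy=4,interpolation=cv2.INTER_CUBIC))"
```

```text
(no output)
```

View pics/w27c.png

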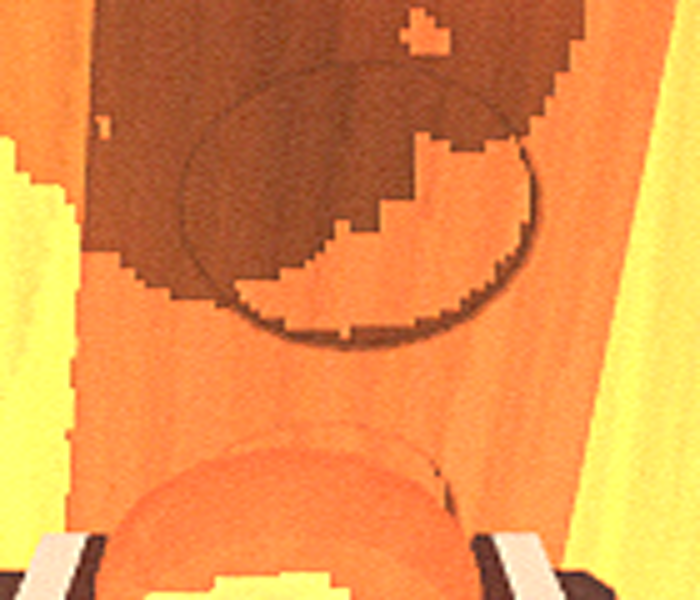

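```bash
python3 -c "
from fit import *
s=read_state()
a=np.array([[180,190],[190,245],[235,303],[290,340],[355,350],[420,338],[500,293],[537,215],[520,140],[440,82],[360,61],[270,80],[205,130]])/[5,4]+[195,100]
print(fit(a,30,.016,s))
b=np.array([[250,436],[290,425],[340,421],[390,434],[430,460],[452,505]])/[5,4]+[195,100]
print(fit(b,25,.016,s))"
```

```text
(array([ 612.11739866, -175.58831286]), np.float64(1.1089094029076527), array([ 612.11847021, -175.58784391,   30.00719874]))
(array([ 606.16416458, -247.78288461]), np.float64(0.31575838965610714), array([ 606.54015342, -246.94746935,   24.24175902]))
```

Emit:
jog_arm([
  [0.015,[0.005,-0.02,0],0],
  [0.015,[0.004,-0.013,-0.01],0],
  [0.015,[0,0,-0.015],0],
  [0.015,[0,0,-0.015],0],
  [0.015,[0,0,0],0],
  [0.015,[0,0,0],0],
])

```text
clock: 38.67
position: [0.6024, -0.2475, 0.2316]
eef_rot: [1.0, 0.004, 0.013, -0.004]
force: [-0.3, 1.0, -0.1]
width: 0.484
```

```bash
python3 ax.py; python3 ws.py w28;python3 -c "
import cv2
i=cv2.imread('pics/w28.png');i=cv2.convertScaleAbs(i,alpha=1.6);i=i[120:340,165:335];cv2.imwrite('pics/w28c.png',cv2.resize(i,None,fx=4,fy=2.7,interpolation=cv2.INTER_CUBIC))"
```

```text
tcp [ 602.4 -247.5  231.6] axis@162 [ 606.6 -246.3   69.6] tilt deg [1.51 0.43] yaw 0.42
px [291.  13.] ctr 627.4 -120.2 axes [ 8.1 29.4]
tcp [ 0.6024 -0.2475  0.2316] yaw 0.42
```

View pics/w28c.png

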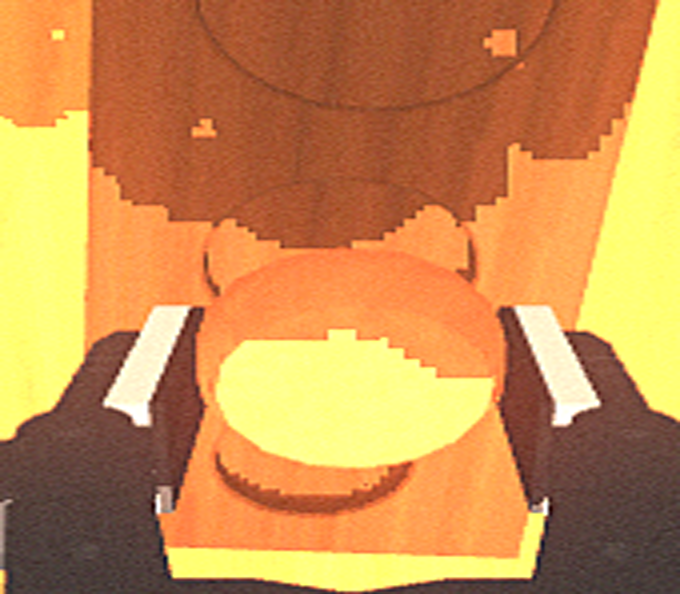

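```bash
python3 -c "
from fit import *
s=read_state()
b=np.array([[205,262],[215,232],[250,198],[300,182],[345,178],[400,186],[445,208],[475,255]])/[4,2.7]+[165,120]
print(fit(b,25,.016,s))"
```

```text
(array([ 606.14972318, -248.40861606]), np.float64(0.38458541915403543), array([ 606.09997926, -247.88188551,   24.57252947]))
```

Emit:
jog_arm([
  [0.015,[0,-0.002,-0.006],0],
  [0.015,[0,0,-0.012],0],
  [0.015,[0,0,-0.007],0],
  [0.015,[0,0,0],0],
  [0.015,[0,0,0],0],
])

```text
clock: 39.35
position: [0.6025, -0.2494, 0.2055]
eef_rot: [1.0, 0.004, 0.014, -0.003]
force: [0.2, 0.2, 0.2]
width: 0.477
```

```bash
python3 ax.py
```

```text
tcp [ 602.5 -249.4  205.5] axis@162 [ 606.9 -248.3   43.6] tilt deg [1.55 0.4 ] yaw 0.44
```

Emit:
jog_arm([
  [0.015,[-0.001,0,-0.006],0],
  [0.015,[0,0,-0.006],0],
  [0.015,[0,0,-0.002],0],
  [0.015,[0,0,0],0],
  [0.015,[0,0,0],0],
])

```text
clock: 39.98
position: [0.6016, -0.2494, 0.191]
eef_rot: [1.0, 0.004, 0.014, -0.003]
force: [0.0, -0.7, -0.8]
width: 0.484
```

```bash
python3 ax.py
```

```text
tcp [ 601.6 -249.4  191. ] axis@162 [ 606.1 -248.3   29. ] tilt deg [1.59 0.39] yaw 0.44
```

Emit:
jog_arm([
  [0.015,[0,0,-0.001],0],
  [0.015,[0,0,0],0],
  [0.06,[0,0,0],0],
  [0.06,[0,0,0],0],
  [0.06,[0,0,0],0],
  [0.06,[0,0,0.02],0],
  [0.06,[0,0,0.04],0],
  [0.0854,[0,0,0.04],0],
  [0.0854,[0,0,0],0],
  [0.0854,[0,0,0],0],
])

```text
clock: 41.22
position: [0.6022, -0.249, 0.2985]
eef_rot: [1.0, 0.004, 0.016, -0.003]
force: [-0.2, -0.0, -0.2]
width: 0.997
```

```bash
python3 ws.py w29 0.036; python3 ax.py
```

```text
tcp [ 0.6022 -0.249   0.2985] yaw 0.49
tcp [ 602.6 -248.9  298.6] axis@162 [ 607.9 -248.1  136.7] tilt deg [1.86 0.3 ] yaw 0.5
```

View pics/w29.png

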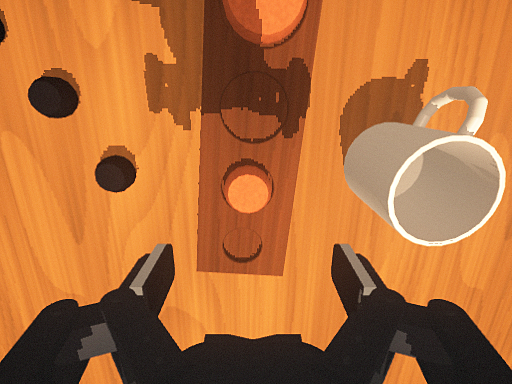

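Stone 3 sits in pocket 2 at px (248,190). I measure pocket 3 at (243,245) while it is in view, then head to stone 4.

```bash
python3 -c "
import cv2
i=cv2.imread('pics/w29.png');i=cv2.convertScaleAbs(i,alpha=1.4);i=i[145:285,190:300];cv2.imwrite('pics/w29c.png',cv2.resize(i,None,fx=5,fy=4,interpolation=cv2.INTER_CUBIC))"
```

```text
(no output)
```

View pics/w29c.png

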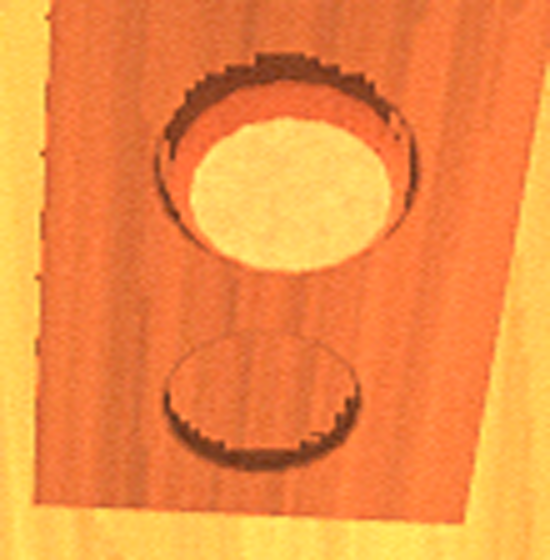

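```bash
python3 -c "
from fit import *
s=read_state()
b=np.array([[164,395],[175,430],[210,460],[262,472],[310,462],[345,435],[361,398],[345,360],[310,338],[262,330],[205,342],[178,365]])/[5,4]+[190,145]
print(fit(b,20,.016,s))
c=np.array([[190,195],[390,195],[290,117],[290,272]])/[5,4]+[190,145]
print(plane(c,.036,'wrist',s).round(4))"
```

```text
(array([ 602.08368576, -311.52058706]), np.float64(1.0049773050256903), array([ 602.09872104, -311.54171793,   20.38327791]))
[[ 0.5894 -0.2479  0.036 ]
 [ 0.6249 -0.248   0.036 ]
 [ 0.607  -0.23    0.036 ]
 [ 0.6072 -0.2665  0.036 ]]
```

Emit:
jog_arm([
  [0.0854,[-0.01,0.02,0.01],0],
  [0.0854,[-0.03,0.035,0.01],0],
  [0.0854,[-0.035,0.04,0],0],
  [0.0854,[-0.035,0.035,0],0],
  [0.0854,[-0.025,0.025,0],0],
  [0.0854,[0,0,0],0],
  [0.0854,[0,0,0],0],
])

```text
clock: 42.15
position: [0.461, -0.0904, 0.314]
eef_rot: [1.0, 0.004, 0.012, -0.004]
force: [0.1, -0.3, 1.1]
width: 1.002
```

```bash
python3 ws.py w30; python3 ax.py
```

```text
tcp [ 0.461  -0.0904  0.314 ] yaw 0.45
tcp [461.  -90.4 313.9] axis@162 [465. -89. 152.] tilt deg [1.4  0.49] yaw 0.43
```

View pics/w30.png

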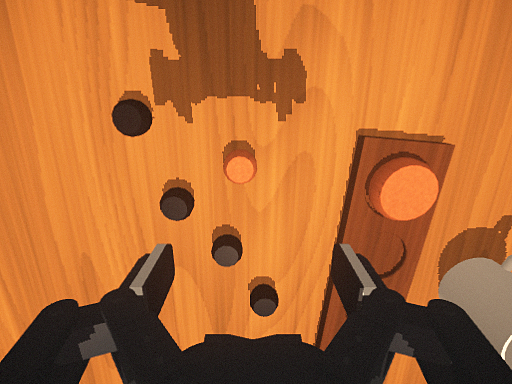

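```bash
python3 -c "
from h import *
s=read_state();print(plane([[241,170],[226,170],[256,170],[241,157],[241,184],[177,206],[227,253]],.026,'wrist',s).round(4))"
```

```text
[[ 0.4569 -0.0734  0.026 ]
 [ 0.4426 -0.0735  0.026 ]
 [ 0.4713 -0.0734  0.026 ]
 [ 0.457  -0.0608  0.026 ]
 [ 0.4569 -0.0875  0.026 ]
 [ 0.3933 -0.1103  0.026 ]
 [ 0.4416 -0.1639  0.026 ]]
```

Emit:
jog_arm([
  [0.06,[-0.007,0.014,-0.01],0],
  [0.06,[0,0,-0.035],0],
  [0.06,[0,0,-0.035],0],
  [0.06,[0,0,0],0],
  [0.06,[0,0,0],0],
])

```text
clock: 42.82
position: [0.4585, -0.0798, 0.2324]
eef_rot: [1.0, 0.0, 0.014, -0.005]
force: [-0.7, 0.4, 1.3]
width: 0.702
```

```bash
python3 ws.py w31; python3 ax.py
```

```text
tcp [ 0.4585 -0.0798  0.2324] yaw 0.03
tcp [458.3 -79.9 232.5] axis@162 [463.  -78.3  70.5] tilt deg [1.63 0.56] yaw 0.0
```

View pics/w31.png

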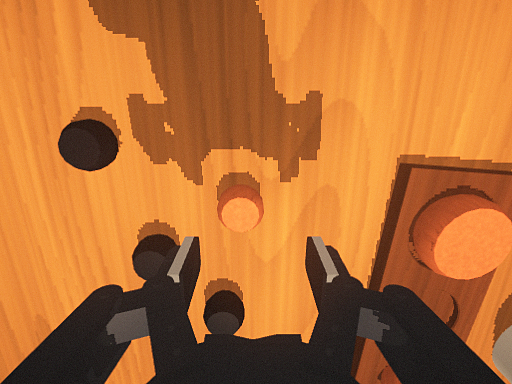

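```bash
python3 -c "
from h import *
s=read_state();print(plane([[240.5,213],[219,213],[262,213],[240,194],[240,233]],.026,'wrist',s).round(4))"
```

```text
[[ 0.4559 -0.0718  0.026 ]
 [ 0.4412 -0.0717  0.026 ]
 [ 0.4707 -0.072   0.026 ]
 [ 0.4558 -0.058   0.026 ]
 [ 0.4554 -0.0871  0.026 ]]
```

Emit:
jog_arm([
  [0.06,[-0.007,0.0055,0],0],
  [0.06,[0,0,-0.015],0],
  [0.06,[0,0,-0.015],0],
  [0.06,[0,0,-0.008],0],
  [0.06,[0,0,0],0],
  [0.06,[0,0,0],0],
])

```text
clock: 43.62
position: [0.4517, -0.0744, 0.1936]
eef_rot: [1.0, -0.0, 0.016, -0.004]
force: [-0.3, 1.0, -0.3]
width: 0.7
```

```bash
python3 ax.py
```

```text
tcp [451.7 -74.4 193.6] axis@162 [456.8 -73.1  31.7] tilt deg [1.8  0.47] yaw -0.03
```

Emit:
jog_arm([
  [0.06,[0,0,-0.008],0],
  [0.06,[0,0,-0.005],0],
  [0.06,[0,0,0],0],
  [0.01,[0,0,0],0],
  [0.01,[0,0,0],0],
  [0.01,[0,0,0],0],
  [0.01,[0,0,0],0],
  [0.01,[0,0,0],0],
])

```text
clock: 44.62
position: [0.4522, -0.0745, 0.1808]
eef_rot: [1.0, -0.0, 0.016, -0.004]
force: [0.4, 0.1, -0.1]
width: 0.369
```

Emit:
jog_arm([
  [0.01,[0,0,0.015],0],
  [0.01,[0,0,0.025],0],
  [0.01,[0,0,0.025],0],
  [0.01,[0,0,0],0],
  [0.01,[0,0,0],0],
])

```text
clock: 45.25
position: [0.452, -0.0743, 0.2499]
eef_rot: [1.0, 0.0, 0.017, -0.004]
force: [-0.4, 0.1, -1.1]
width: 0.366
```

```bash
python3 ax.py; python3 ws.py w32
```

```text
tcp [452.  -74.3 249.9] axis@162 [457.3 -73.2  88. ] tilt deg [1.9 0.4] yaw 0.0
tcp [ 0.452  -0.0743  0.2499] yaw 0.01
```

View pics/w32.png

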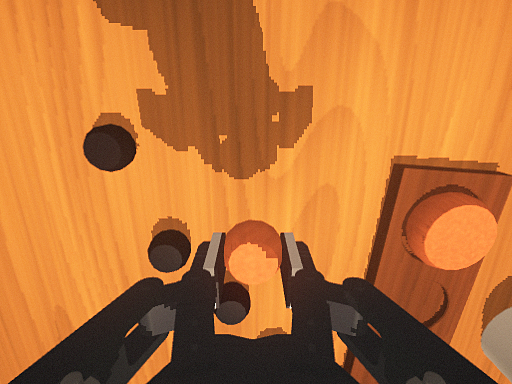

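Stone 4 is gripped and lifted. To the tile.

Emit:
jog_arm([
  [0.01,[0.01,0.03,0.01],0],
  [0.01,[0.015,0.05,0],0],
  [0.01,[0.015,0.05,0],0],
  [0.01,[0.015,0.05,0],0],
  [0.01,[0.015,0.05,0],0],
  [0.01,[0.01,0.035,0],0],
  [0.01,[0.004,0.012,0],0],
  [0.01,[0,0,0],0],
  [0.01,[0,0,0],0],
])

```text
clock: 46.42
position: [0.5343, 0.2072, 0.2527]
eef_rot: [1.0, -0.003, 0.01, -0.002]
force: [0.3, -0.5, -0.8]
width: 0.362
```

```bash
python3 ax.py; python3 ws.py w33
```

```text
tcp [534.3 207.2 252.7] axis@162 [537.5 207.7  90.7] tilt deg [1.13 0.19] yaw -0.34
px [252. 264.] ctr 537.8 158.4 axes [34.7 40.2]
tcp [0.5343 0.2072 0.2527] yaw -0.34
```

View pics/w33.png

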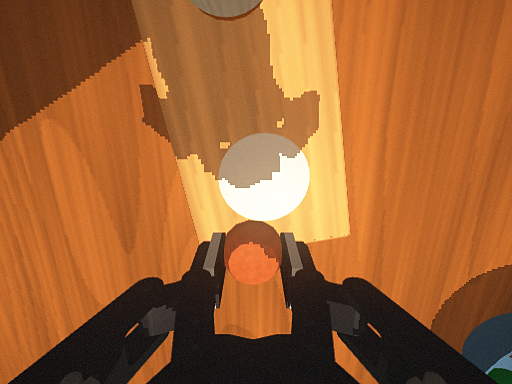

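Emit:
jog_arm([
  [0.01,[0.011,0.018,0],0],
  [0.01,[0,0,-0.015],0],
  [0.01,[0,0,-0.02],0],
  [0.01,[0,0,-0.012],0],
  [0.01,[0,0,0],0],
  [0.01,[0,0,0],0],
])

```text
clock: 47.22
position: [0.5446, 0.2167, 0.2002]
eef_rot: [1.0, -0.007, 0.008, 0.002]
force: [0.4, -0.8, 0.0]
width: 0.365
```

```bash
python3 ax.py
```

```text
tcp [544.6 216.7 200.2] axis@162 [547.  216.1  38.2] tilt deg [ 0.87 -0.21] yaw -0.84
```

Emit:
jog_arm([
  [0.01,[0.002,0.009,0],0],
  [0.01,[0,0,-0.004],0],
  [0.01,[0,0,-0.002],0],
  [0.01,[0,0,0],0],
  [0.01,[0,0,0],0],
])

```text
clock: 47.85
position: [0.5471, 0.2272, 0.1952]
eef_rot: [1.0, -0.007, 0.009, 0.001]
force: [-0.1, 1.0, -0.7]
width: 0.363
```

```bash
python3 ax.py
```

```text
tcp [547.1 227.2 195.2] axis@162 [550.  226.8  33.3] tilt deg [ 1.01 -0.15] yaw -0.79
```

Emit:
jog_arm([
  [0.01,[0,0,-0.002],0],
  [0.01,[0,0,0],0],
  [0.05,[0,0,0],0],
  [0.05,[0,0,0],0],
  [0.06,[0,0,0],0],
  [0.06,[0,0,0.02],0],
  [0.06,[0,0,0.04],0],
  [0.06,[0,0,0.05],0],
  [0.06,[0,0,0.03],0],
  [0.06,[0,0,0],0],
])

```text
clock: 49.1
position: [0.5465, 0.2279, 0.3428]
eef_rot: [1.0, -0.006, 0.01, 0.001]
force: [-0.5, 0.1, -0.1]
width: 0.7
```

Emit:
jog_arm([
  [0.0,[0,0,0.01],0],
  [0.0,[0,0,0],0],
  [0.0,[0,0,0],0],
])

```text
clock: 49.48
position: [0.5458, 0.2274, 0.3527]
eef_rot: [1.0, -0.006, 0.009, 0.001]
force: [0.3, -0.5, 0.1]
width: 0.065
```

```bash
python3 ax.py; python3 ws.py w34 .038
```

```text
tcp [545.8 227.4 352.7] axis@162 [548.9 226.9 190.7] tilt deg [ 1.08 -0.15] yaw -0.7
tcp [0.5458 0.2274 0.3527] yaw -0.7
```

View pics/w34.png

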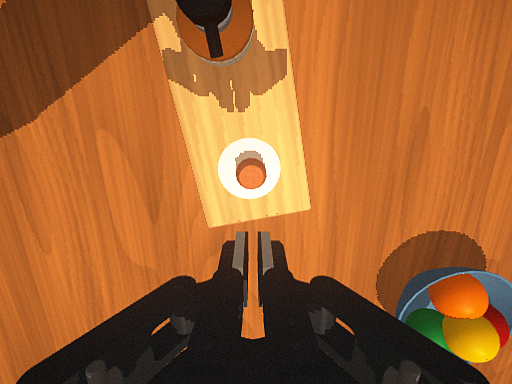

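Stone 4 is central on the tile at px (250,175). To the pump.

Emit:
jog_arm([
  [0.0,[-0.004,0.02,0.005],0],
  [0.0,[-0.006,0.04,0],0],
  [0.0,[-0.006,0.04,0],0],
  [0.0,[-0.005,0.028,0],0],
  [0.0,[0,0.003,-0.01],0],
  [0.0,[0,0,0],0],
  [0.0,[0,0,0],0],
])

```text
clock: 50.4
position: [0.5209, 0.3665, 0.3452]
eef_rot: [1.0, -0.005, 0.006, 0.001]
force: [0.3, -0.1, 0.9]
width: 0.0
```

```bash
sed -i 's/162/173/g' ax.py; python3 ax.py
```

```text
tcp [520.9 366.5 345.2] axis@173 [523.1 366.2 172.2] tilt deg [ 0.74 -0.1 ] yaw -0.61
```

Emit:
jog_arm([
  [0.0,[0,0,-0.008],0],
  [0.0,[0,0,-0.008],0],
  [0.0,[0,0,-0.004],0],
  [0.0,[0,0,0],0],
])

```text
clock: 50.9
position: [0.5226, 0.3631, 0.3233]
eef_rot: [1.0, -0.008, 0.007, 0.002]
force: [0.0, -0.1, 0.2]
width: 0.005
```

```bash
python3 ax.py
```

```text
tcp [522.6 363.1 323.3] axis@173 [524.8 362.4 150.3] tilt deg [ 0.75 -0.22] yaw -0.9
```

Emit:
jog_arm([
  [0.0,[-0.001,0.003,-0.003],0],
  [0.0,[0,0,-0.005],0],
  [0.0,[0,0,-0.005],0],
  [0.0,[0,0,-0.004],0],
  [0.0,[0,0,-0.003],0],
  [0.0,[0,0,-0.002],0],
])

```text
clock: 51.65
position: [0.5208, 0.3677, 0.3105]
eef_rot: [1.0, -0.008, 0.009, 0.004]
force: [-3.1, -3.3, 10.9]
width: 0.002
```

Emit:
jog_arm([
  [0.0,[0,0,-0.004],0],
  [0.0,[0,0,-0.003],0],
])

```text
clock: 51.9
position: [0.5202, 0.3683, 0.3104]
eef_rot: [1.0, -0.008, 0.011, 0.005]
force: [-7.0, -6.8, 20.1]
width: 0.0
```

```bash
python3 -c "
from h import *
save('s35',cv2.resize(capture('side')[200:350,180:330],None,fx=4,fy=4))"
```

```text
(no output)
```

View pics/s35.png

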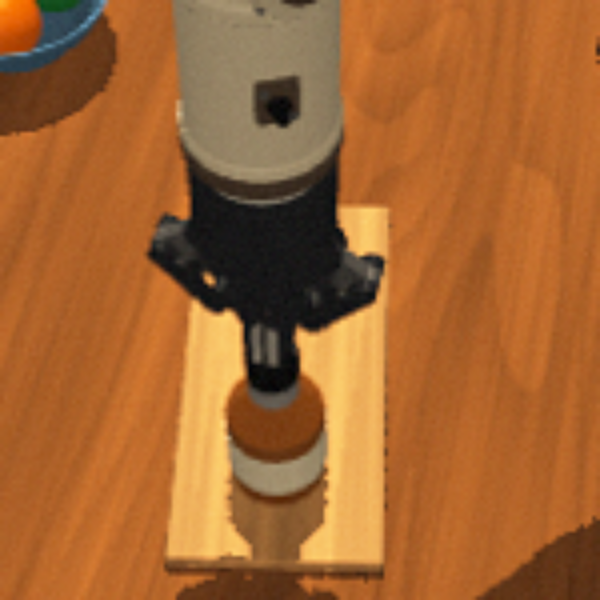

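Emit:
jog_arm([
  [0.0,[0,0,-0.001],0],
  [0.0,[0,0,0.02],0],
  [0.06,[0,0,0.03],0],
  [0.06,[0.006,-0.035,0.01],0],
  [0.06,[0.008,-0.045,0],0],
  [0.06,[0.008,-0.043,0],0],
  [0.06,[0.003,-0.016,0],0],
  [0.06,[0,0,0],0],
  [0.06,[0,0,0],0],
])

```text
clock: 53.08
position: [0.5444, 0.23, 0.3787]
eef_rot: [1.0, -0.005, 0.014, 0.003]
force: [-0.6, 0.4, 0.3]
width: 0.705
```

```bash
sed -i 's/173/162/g' ax.py; python3 ax.py; python3 ws.py w36 .038
```

```text
tcp [544.4 230.  378.7] axis@162 [549.  229.  216.8] tilt deg [ 1.65 -0.36] yaw -0.56
tcp [0.5444 0.23   0.3787] yaw -0.56
```

View pics/w36.png

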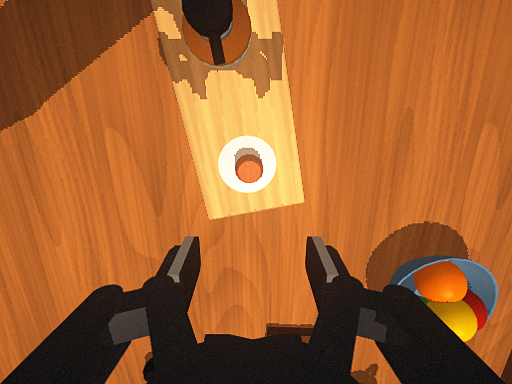

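The cap was pressed fully (20 N) and released, and stone 4 has not moved. Regrasping it.

Emit:
jog_arm([
  [0.06,[0,-0.004,-0.04],0],
  [0.06,[0,-0.002,-0.05],0],
  [0.06,[0,-0.002,-0.04],0],
  [0.06,[0,0,-0.015],0],
  [0.06,[0,0,0],0],
  [0.06,[0,0,0],0],
])

```text
clock: 53.88
position: [0.5427, 0.2326, 0.2336]
eef_rot: [1.0, 0.002, 0.017, -0.001]
force: [0.4, 0.7, 0.4]
width: 0.703
```

```bash
python3 ax.py; python3 ws.py w37 .038; python3 -c "
import cv2
i=cv2.imread('pics/w37.png');cv2.imwrite('pics/w37c.png',i[140:290,150:350].repeat(3,0).repeat(3,1))"
```

```text
tcp [542.7 232.6 233.6] axis@162 [548.2 232.9  71.7] tilt deg [1.94 0.11] yaw 0.19
px [250. 242.] ctr 546.9 223.1 axes [12.9 20.2]
tcp [0.5427 0.2326 0.2336] yaw 0.19
```

View pics/w37c.png

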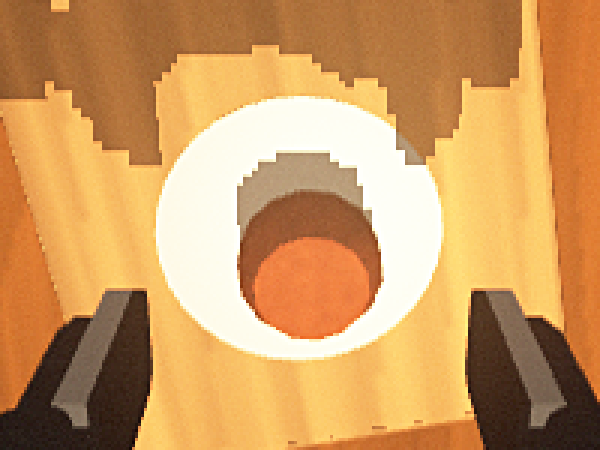

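```bash
python3 -c "
from h import *
s=read_state();print(plane([[150+311/3,140+287/3]],.038,'wrist',s).round(4))"
```

```text
[[0.5503 0.2272 0.038 ]]
```

Emit:
jog_arm([
  [0.06,[0,-0.008,0],0],
  [0.06,[0,0,-0.013],0],
  [0.06,[0,0,-0.012],0],
  [0.06,[0,0,-0.005],0],
  [0.06,[0,0,0],0],
  [0.06,[0,0,0],0],
])

```text
clock: 54.68
position: [0.5438, 0.2237, 0.2038]
eef_rot: [1.0, 0.001, 0.019, -0.001]
force: [-0.6, 0.5, 0.2]
width: 0.702
```

```bash
python3 ax.py
```

```text
tcp [543.8 223.7 203.8] axis@162 [550.  224.2  42. ] tilt deg [2.17 0.15] yaw 0.1
```

Emit:
jog_arm([
  [0.06,[0,0.0025,-0.006],0],
  [0.06,[0,0,-0.005],0],
  [0.06,[0,0,0],0],
  [0.01,[0,0,0],0],
  [0.01,[0,0,0],0],
  [0.01,[0,0,0],0],
  [0.01,[0,0,0],0],
  [0.01,[0,0,0],0],
  [0.01,[0,0,0],0],
])

```text
clock: 55.8
position: [0.5441, 0.2268, 0.193]
eef_rot: [1.0, 0.001, 0.02, -0.001]
force: [0.2, 0.9, 0.2]
width: 0.366
```

Emit:
jog_arm([
  [0.01,[0,0,0.015],0],
  [0.01,[0,0,0.025],0],
  [0.01,[0,0,0.03],0],
  [0.01,[0,0,0.02],0],
  [0.01,[0,0,0],0],
])

```text
clock: 56.42
position: [0.5439, 0.2271, 0.2886]
eef_rot: [1.0, 0.001, 0.02, -0.002]
force: [0.3, 0.2, -0.1]
width: 0.365
```

```bash
python3 ax.py; python3 ws.py w38
```

```text
tcp [543.9 227.1 288.6] axis@162 [550.4 227.7 126.7] tilt deg [2.3 0.2] yaw 0.15
px [253. 265.] ctr 553.9 153.0 axes [41.2 47.8]
tcp [0.5439 0.2271 0.2886] yaw 0.16
```

View pics/w38.png

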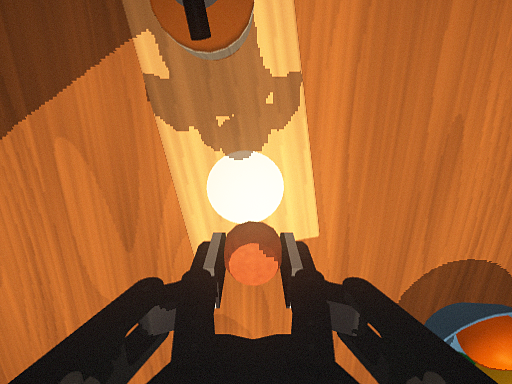

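Emit:
jog_arm([
  [0.01,[0.004,-0.03,0],0],
  [0.01,[0.006,-0.055,0],0],
  [0.01,[0.006,-0.06,0],0],
  [0.01,[0.006,-0.06,0],0],
  [0.01,[0.006,-0.06,0],0],
  [0.01,[0.006,-0.06,0],0],
  [0.01,[0.006,-0.06,0],0],
  [0.01,[0.005,-0.055,0],0],
  [0.01,[0.003,-0.04,0],0],
  [0.01,[0,-0.01,0],0],
])

```text
clock: 57.72
position: [0.5838, -0.2785, 0.2752]
eef_rot: [1.0, 0.003, 0.011, -0.004]
force: [-0.1, 0.6, -0.5]
width: 0.365
```

Emit:
jog_arm([
  [0.01,[0,0,0],0],
  [0.01,[0,0,0],0],
  [0.01,[0,0,0],0],
])

```text
clock: 58.1
position: [0.5835, -0.2746, 0.2733]
eef_rot: [1.0, 0.005, 0.01, -0.006]
force: [0.3, -0.7, 1.0]
width: 0.363
```

```bash
python3 ax.py; python3 ws.py w39
```

```text
tcp [ 583.5 -274.6  273.3] axis@162 [ 586.7 -272.7  111.4] tilt deg [1.12 0.68] yaw 0.58
tcp [ 0.5835 -0.2746  0.2733] yaw 0.58
```

View pics/w39.png

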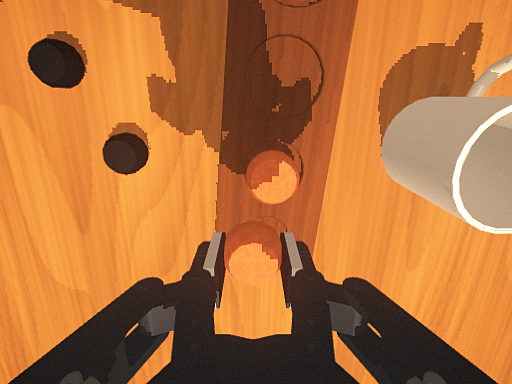

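Emit:
jog_arm([
  [0.01,[0.008,-0.018,0],0],
  [0.01,[0.007,-0.018,-0.005],0],
  [0.01,[0,0,-0.015],0],
  [0.01,[0,0,-0.01],0],
  [0.01,[0,0,0],0],
  [0.01,[0,0,0],0],
])

```text
clock: 58.9
position: [0.5994, -0.306, 0.2408]
eef_rot: [1.0, 0.009, 0.009, -0.007]
force: [-0.1, -0.0, -0.8]
width: 0.363
```

```bash
python3 ax.py; python3 ws.py w40;python3 -c "
import cv2
i=cv2.imread('pics/w40.png');i=cv2.convertScaleAbs(i,alpha=1.6);i=i[120:340,165:335];cv2.imwrite('pics/w40c.png',cv2.resize(i,None,fx=4,fy=2.7,interpolation=cv2.INTER_CUBIC))"
```

```text
tcp [ 599.4 -306.   240.8] axis@162 [ 602.3 -303.6   78.9] tilt deg [1.04 0.85] yaw 1.0
tcp [ 0.5994 -0.306   0.2408] yaw 1.0
```

View pics/w40c.png

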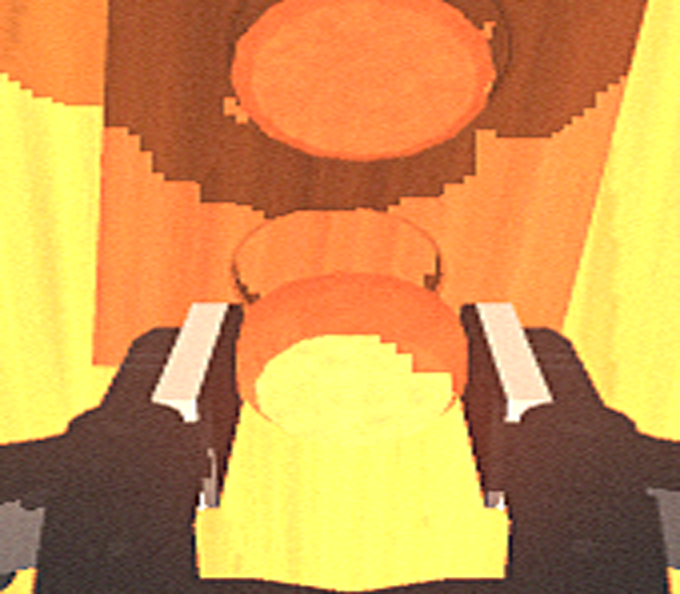

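```bash
python3 -c "
from fit import *
s=read_state();p=s['position']
b=np.array([[232,265],[245,237],[280,217],[330,208],[385,211],[425,232],[441,262]])/[4,2.7]+[165,120]
print(fit(b,20,.016,s))
z=p[2]-.181+.018
q=plane(np.array([[352,272],[352,440],[237,350],[468,350]])/[4,2.7]+[165,120],z,'wrist',s)*1000
Rt=R.from_quat(s['eef_rot']).as_matrix();print(q.round(1),(p+Rt@[0,0,.163])*1000)"
```

```text
(array([ 601.08995436, -311.24956922]), np.float64(0.6978399161547877), array([ 601.10980235, -311.749047  ,   20.38849985]))
[[ 602.1 -282.8   77.8]
 [ 602.8 -321.5   77.8]
 [ 586.8 -300.1   77.8]
 [ 618.2 -299.9   77.8]] [ 602.25176753 -303.59935789   77.87546179]
```

Emit:
jog_arm([
  [0.01,[-0.001,-0.0085,0],-1],
  [0.01,[0,0,-0.01],0],
  [0.01,[0,0,-0.012],0],
  [0.01,[0,0,-0.006],0],
  [0.01,[0,0,0],0],
  [0.01,[0,0,0],0],
])

```text
clock: 59.7
position: [0.5982, -0.3151, 0.2111]
eef_rot: [1.0, -0.001, 0.009, -0.007]
force: [0.5, 0.3, 0.4]
width: 0.367
```

```bash
python3 ax.py; python3 ws.py w41;python3 -c "
import cv2
i=cv2.imread('pics/w41.png');i=cv2.convertScaleAbs(i,alpha=1.6);i=i[120:340,165:335];cv2.imwrite('pics/w41c.png',cv2.resize(i,None,fx=4,fy=2.7,interpolation=cv2.INTER_CUBIC))"
```

```text
tcp [ 598.2 -315.1  211.1] axis@162 [ 601.2 -312.8   49.1] tilt deg [1.06 0.81] yaw -0.08
tcp [ 0.5982 -0.3151  0.2111] yaw -0.07
```

View pics/w41c.png

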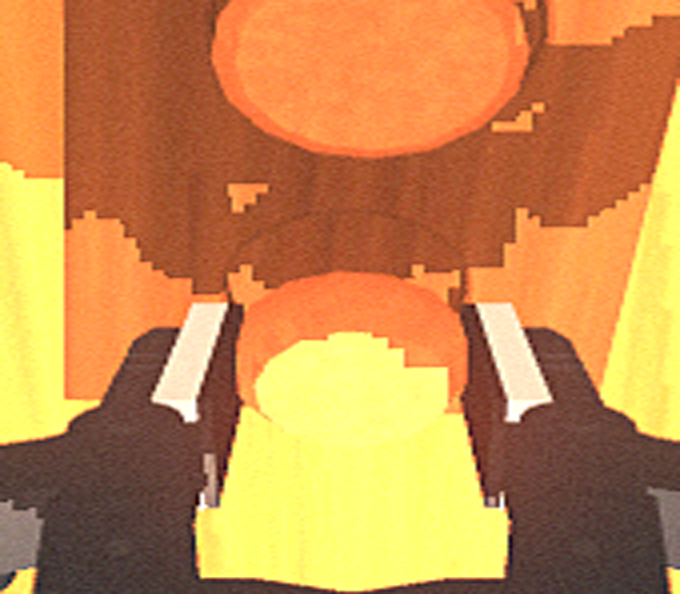

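Emit:
jog_arm([
  [0.01,[0,0.001,-0.006],0],
  [0.01,[0,0,-0.006],0],
  [0.01,[0,0,-0.004],0],
  [0.01,[0,0,0],0],
  [0.01,[0,0,0],0],
])

```text
clock: 60.38
position: [0.5984, -0.314, 0.1944]
eef_rot: [1.0, -0.001, 0.01, -0.007]
force: [-0.1, 0.7, 0.0]
width: 0.368
```

```bash
python3 ax.py
```

```text
tcp [ 598.4 -314.   194.4] axis@162 [ 601.5 -311.7   32.5] tilt deg [1.1  0.79] yaw -0.07
```

Emit:
jog_arm([
  [0.01,[0,0,-0.003],0],
  [0.01,[0,0,0],0],
  [0.01,[0,0,0],0],
])

```text
clock: 60.75
position: [0.5985, -0.3141, 0.1916]
eef_rot: [1.0, -0.001, 0.01, -0.007]
force: [0.4, 0.2, 0.3]
width: 0.368
```

Emit:
jog_arm([
  [0.05,[0,0,0],0],
  [0.05,[0,0,0],0],
  [0.05,[0,0,0],0],
  [0.05,[0,0,0.02],0],
  [0.05,[0,0,0.04],0],
  [0.06,[0,0.02,0.05],0],
  [0.06,[-0.02,0.03,0.03],0],
  [0.06,[0,0,0],0],
  [0.06,[0,0,0],0],
])

```text
clock: 61.88
position: [0.5785, -0.263, 0.3425]
eef_rot: [1.0, -0.001, 0.012, -0.005]
force: [0.0, -0.9, -0.5]
width: 0.7
```

```bash
python3 ax.py; python3 ws.py w42 .036
```

```text
tcp [ 578.5 -263.   342.5] axis@162 [ 582.6 -261.3  180.5] tilt deg [1.43 0.58] yaw -0.09
tcp [ 0.5785 -0.263   0.3425] yaw -0.08
```

View pics/w42.png

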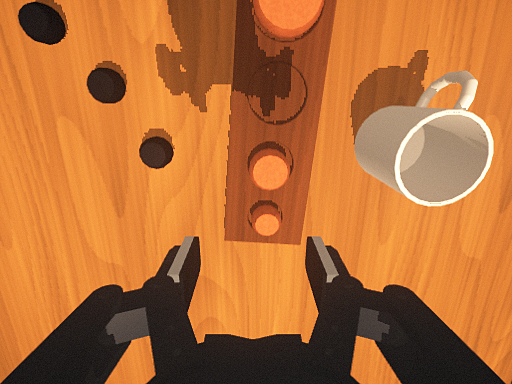

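All three stones are in their pockets and pocket 1 is empty. I retreat and check from the fixed cameras.

Emit:
jog_arm([
  [0.06,[-0.02,-0.03,0.02],0],
  [0.06,[-0.03,-0.05,0.02],0],
  [0.06,[-0.03,-0.05,0],0],
  [0.06,[-0.03,-0.05,0],0],
  [0.06,[-0.03,-0.05,0],0],
  [0.06,[-0.03,-0.04,0],0],
  [0.06,[0,0,0],0],
  [0.06,[0,0,0],0],
])

```text
clock: 62.92
position: [0.3991, -0.5451, 0.3745]
eef_rot: [1.0, -0.003, 0.01, -0.011]
force: [0.3, 0.3, 0.7]
width: 0.703
```

```bash
python3 -c "
from m import *
t=capture('top');stones(t,z=.036,vmin=135);save('t43',cv2.resize(t[80:280,80:420],None,fx=2.3,fy=2.3))
save('s43',cv2.resize(capture('side')[110:350,140:360],None,fx=2.5,fy=2.5))"
```

```text
px [390. 186.] ctr mm [ 600.4 -314.1] axes [23.7 24.8]
px [366. 185.] ctr mm [ 603.1 -254.9] axes [33.7 35.1]
px [302. 179.] ctr mm [617.5 -96.3] axes [53.8 54.2]
```

View pics/t43.png

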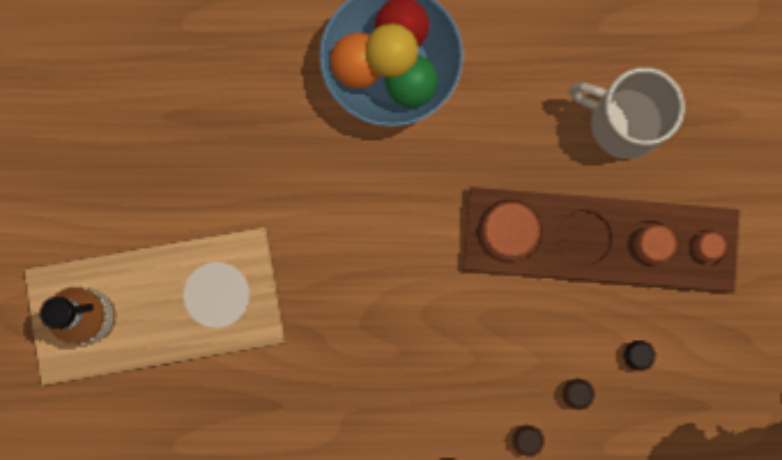

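View pics/s43.png

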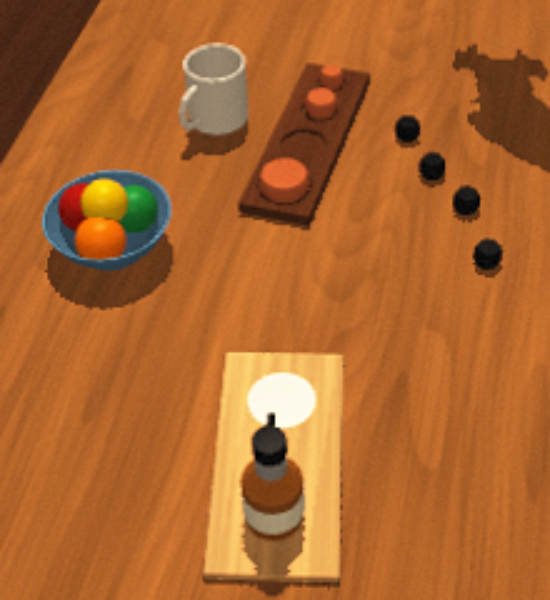

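Stones 1 and 4 match their pockets. Stone 3 reads about 5 mm off its earlier spot in the top view, so I look closer with the wrist camera.

Emit:
jog_arm([
  [0.06,[0.02,0.03,0],0],
  [0.06,[0.04,0.055,0],0],
  [0.06,[0.04,0.055,-0.02],0],
  [0.06,[0.04,0.055,-0.02],0],
  [0.06,[0.035,0.055,-0.02],0],
  [0.06,[0.02,0.035,-0.02],0],
  [0.06,[0,0,0],0],
  [0.06,[0,0,0],0],
  [0.06,[0,0,0],0],
])

```text
clock: 64.15
position: [0.5853, -0.265, 0.3029]
eef_rot: [1.0, 0.006, 0.012, -0.011]
force: [0.0, -0.4, 0.2]
width: 0.705
```

```bash
python3 ax.py; python3 ws.py w44 .036;python3 -c "
import cv2
i=cv2.imread('pics/w44.png');i=cv2.convertScaleAbs(i,alpha=1.3);i=i[90:260,180:340];cv2.imwrite('pics/w44c.png',cv2.resize(i,None,fx=4,fy=3.5,interpolation=cv2.INTER_CUBIC))"
```

```text
tcp [ 585.3 -265.   302.9] axis@162 [ 589.1 -261.5  141. ] tilt deg [1.36 1.24] yaw 0.66
px [297.  18.] ctr 623.3 -116.4 axes [16.5 32.7]
tcp [ 0.5853 -0.265   0.3029] yaw 0.67
```

View pics/w44.png

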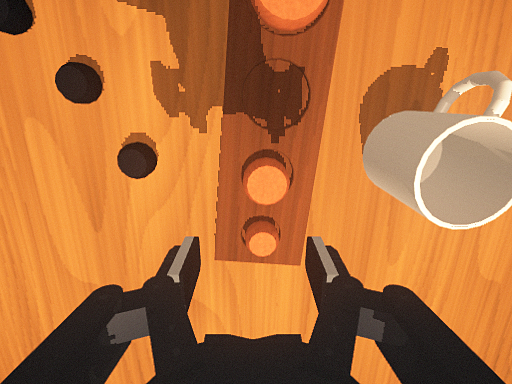

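View pics/w44c.png

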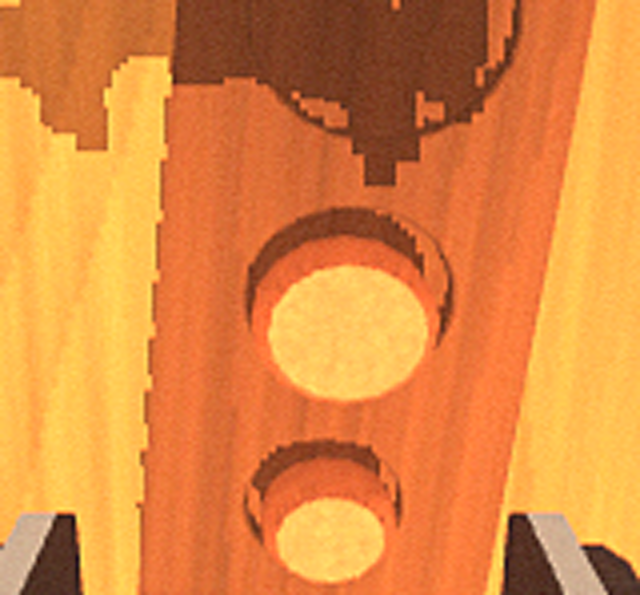

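```bash
python3 -c "
from fit import *
s=read_state();k=lambda a:np.array(a)/[4,3.5]+[180,90]
print('p2',fit(k([[247,295],[260,255],[295,222],[350,208],[400,218],[440,255],[452,290]]),25,.016,s)[0])
print('s3',fit(k([[267,332],[430,332],[348,263],[348,401],[290,285],[408,285],[290,382],[408,382]]),17.5,.036,s))
print('p3',fit(k([[246,500],[260,465],[290,446],[325,440],[365,446],[390,465],[400,495]]),20,.016,s)[0])
print('s4',fit(k([[274,540],[386,540],[330,500],[330,583],[290,512],[370,512]]),12.5,.036,s))"
```

```text
p2 [ 606.19703504 -250.02448416]
s3 (array([ 604.66299878, -253.95473474]), np.float64(1.4849833436696755), array([ 604.66744651, -253.97596962,   18.47050325]))
p3 [ 601.29512289 -311.53217965]
s4 (array([ 601.68015741, -313.39192376]), np.float64(1.0516824600138612), array([ 601.67528259, -313.71087637,   13.17799698]))
```

Stone 3 has slid about 4 mm toward -y against its pocket wall, perhaps from the knock. That is within the 8 mm tolerance, but I go closer to make sure it is flat and to recentre it if needed.

Emit:
jog_arm([
  [0.06,[0.013,0.006,-0.015],0],
  [0.06,[0,0,-0.03],0],
  [0.06,[0,0,-0.02],0],
  [0.06,[0,0,0],0],
  [0.06,[0,0,0],0],
  [0.06,[0,0,0],0],
])

```text
clock: 64.95
position: [0.5997, -0.2627, 0.2361]
eef_rot: [1.0, 0.002, 0.014, -0.01]
force: [0.4, 0.1, -0.4]
width: 0.701
```

```bash
python3 ax.py; python3 ws.py w45 .036;python3 -c "
import cv2
i=cv2.imread('pics/w45.png');i=cv2.convertScaleAbs(i,alpha=1.2);i=i[130:270,180:330];cv2.imwrite('pics/w45c.png',cv2.resize(i,None,fx=5,fy=4.2,interpolation=cv2.INTER_CUBIC))
from h import *
save('s45',cv2.resize(capture('side')[125:210,220:300],None,fx=8,fy=7,interpolation=cv2.INTER_CUBIC))"
```

```text
tcp [ 599.7 -262.7  236.1] axis@162 [ 604.1 -259.6   74.1] tilt deg [1.56 1.1 ] yaw 0.24
tcp [ 0.5997 -0.2627  0.2361] yaw 0.26
```

View pics/w45c.png

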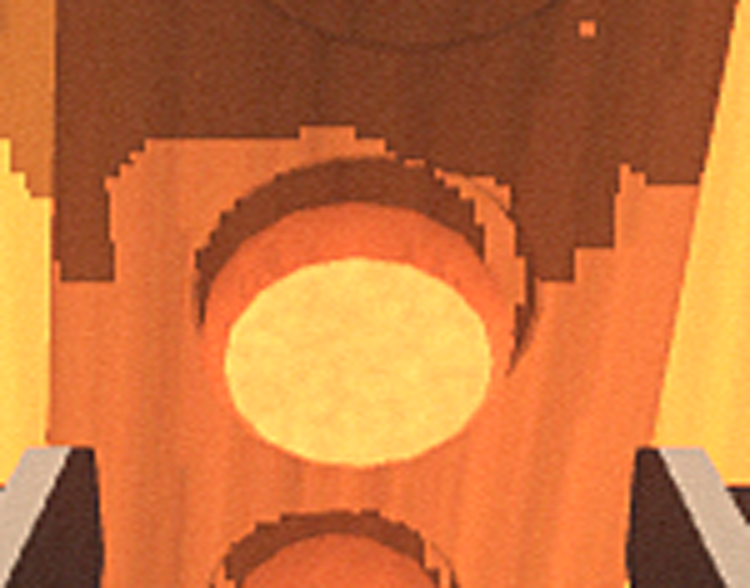

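```bash
python3 -c "
import cv2
i=cv2.imread('pics/s43.png');cv2.imwrite('pics/s43c.png',cv2.resize(i[50:230,230:390],None,fx=3.3,fy=3.3,interpolation=cv2.INTER_CUBIC))"
```

```text
(no output)
```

View pics/s43c.png

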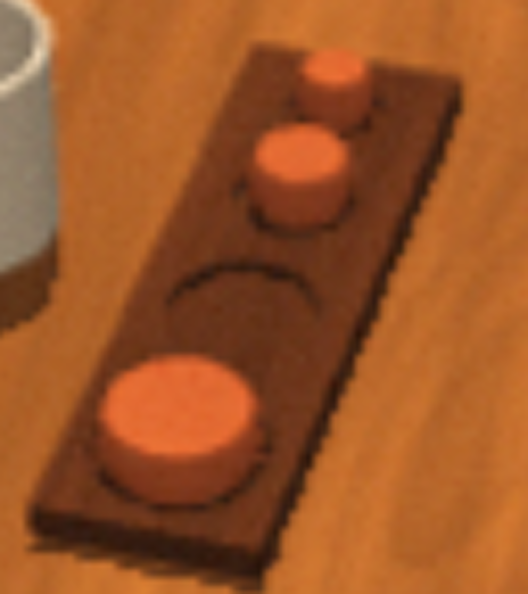

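It looks near flat but leans on the -y wall, so I regrasp it gently, lift it a few mm, recentre and release.

Emit:
jog_arm([
  [0.06,[0.001,0.007,0],0],
  [0.06,[0,0,-0.012],0],
  [0.06,[0,0,-0.015],0],
  [0.06,[0,0,-0.006],0],
  [0.06,[0,0,0],0],
  [0.06,[0,0,0],0],
])

```text
clock: 65.8
position: [0.6006, -0.2551, 0.201]
eef_rot: [1.0, 0.002, 0.014, -0.009]
force: [-0.0, 0.3, 0.1]
width: 0.703
```

```bash
python3 ax.py
```

```text
tcp [ 600.6 -255.1  201. ] axis@162 [ 605.1 -252.    39.1] tilt deg [1.58 1.07] yaw 0.25
```

Emit:
jog_arm([
  [0.06,[0,0,-0.006],0],
  [0.06,[0,0,-0.004],0],
  [0.06,[0,0,0],0],
  [0.015,[0,0,0],0],
  [0.015,[0,0,0],0],
  [0.015,[0,0,0],0],
  [0.015,[0,0,0],0],
  [0.015,[0,0,0],0],
])

```text
clock: 66.8
position: [0.6011, -0.2554, 0.1916]
eef_rot: [1.0, 0.002, 0.015, -0.009]
force: [0.7, -0.0, 0.1]
width: 0.482
```

Emit:
jog_arm([
  [0.015,[0,0,0.01],0],
  [0.015,[0,0,0.015],0],
  [0.015,[0,0,0.005],0],
  [0.015,[0,0,0],0],
  [0.015,[0,0,0],0],
])

```text
clock: 67.42
position: [0.6011, -0.2555, 0.2242]
eef_rot: [1.0, 0.002, 0.015, -0.009]
force: [0.2, -0.2, -0.7]
width: 0.482
```

```bash
python3 ax.py; python3 ws.py w46 .036;python3 -c "
import cv2
i=cv2.imread('pics/w46.png');i=cv2.convertScaleAbs(i,alpha=1.5);i=i[120:340,165:335];cv2.imwrite('pics/w46c.png',cv2.resize(i,None,fx=4,fy=2.7,interpolation=cv2.INTER_CUBIC))"
```

```text
tcp [ 601.1 -255.5  224.2] axis@162 [ 605.9 -252.7   62.3] tilt deg [1.71 0.99] yaw 0.23
px [282.   3.] ctr 619.8 -126.2 axes [ 4.  21.5]
tcp [ 0.6011 -0.2555  0.2242] yaw 0.25
```

View pics/w46c.png

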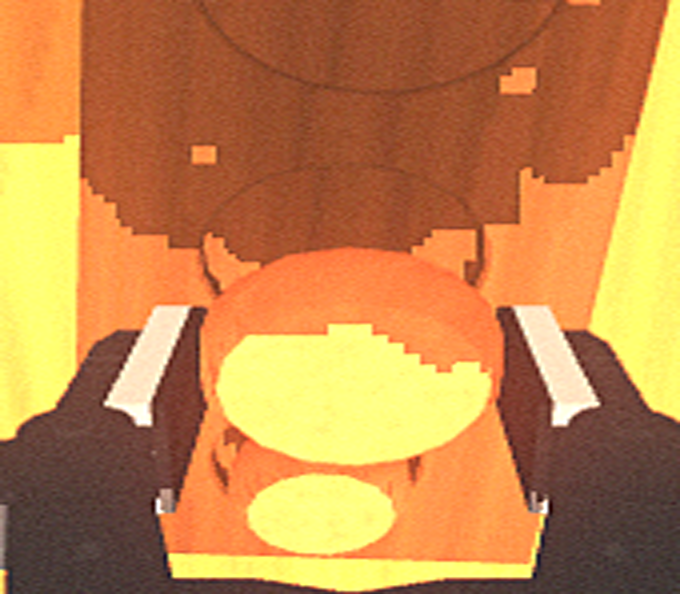

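```bash
python3 -c "
from fit import *
s=read_state();k=lambda a:np.array(a)/[4,2.7]+[165,120]
print('p2',fit(k([[200,250],[212,215],[250,185],[300,168],[345,164],[400,172],[450,195],[480,225],[490,250]]),25,.016,s))"
```

```text
p2 (array([ 606.1187532 , -248.34365797]), np.float64(0.6282094048110487), array([ 606.10325584, -248.71949851,   25.29736881]))
```

Emit:
jog_arm([
  [0.015,[0,0.0045,-0.006],0],
  [0.015,[0,0,-0.01],0],
  [0.015,[0,0,-0.006],0],
  [0.015,[0,0,0],0],
  [0.015,[0,0,0],0],
])

```text
clock: 68.1
position: [0.6004, -0.2502, 0.1986]
eef_rot: [1.0, 0.002, 0.014, -0.009]
force: [-0.0, 0.5, 0.5]
width: 0.479
```

```bash
python3 ax.py
```

```text
tcp [ 600.4 -250.2  198.6] axis@162 [ 604.7 -247.2   36.7] tilt deg [1.55 1.08] yaw 0.26
```

Emit:
jog_arm([
  [0.015,[0.001,-0.001,-0.005],0],
  [0.015,[0,0,-0.002],0],
  [0.015,[0,0,0],0],
  [0.015,[0,0,0],0],
])

```text
clock: 68.6
position: [0.6017, -0.2516, 0.1917]
eef_rot: [1.0, 0.002, 0.014, -0.009]
force: [-0.2, -0.6, -0.3]
width: 0.48
```

```bash
python3 ax.py
```

```text
tcp [ 601.7 -251.6  191.7] axis@162 [ 606.3 -248.6   29.8] tilt deg [1.6  1.05] yaw 0.23
```

Emit:
jog_arm([
  [0.06,[0,0,0],0],
  [0.06,[0,0,0],0],
  [0.06,[0,0,0],0],
  [0.06,[0,0,0.02],0],
  [0.06,[0,0,0.04],0],
  [0.06,[0,0,0.05],0],
  [0.06,[-0.02,-0.02,0.04],0],
  [0.06,[-0.01,-0.01,0],0],
  [0.06,[0,0,0],0],
  [0.06,[0,0,0],0],
])

```text
clock: 69.85
position: [0.5715, -0.2799, 0.3526]
eef_rot: [1.0, 0.004, 0.016, -0.008]
force: [0.5, 0.4, -0.9]
width: 0.7
```

```bash
python3 ax.py; python3 ws.py w47 .036
```

```text
tcp [ 571.5 -279.9  352.6] axis@162 [ 576.7 -277.1  190.7] tilt deg [1.85 0.97] yaw 0.42
px [295.   5.] ctr 618.4 -116.0 axes [11.8 45.8]
tcp [ 0.5715 -0.2799  0.3526] yaw 0.44
```

Emit:
jog_arm([
  [0.06,[-0.02,-0.03,0.02],0],
  [0.06,[-0.03,-0.05,0],0],
  [0.06,[-0.03,-0.05,0],0],
  [0.06,[-0.03,-0.05,0],0],
  [0.06,[-0.03,-0.05,0],0],
  [0.06,[-0.02,-0.03,0],0],
  [0.06,[0,0,0],0],
  [0.06,[0,0,0],0],
])

```text
clock: 70.9
position: [0.4101, -0.5381, 0.3632]
eef_rot: [1.0, 0.011, 0.014, -0.017]
force: [0.4, 1.3, -0.6]
width: 0.704
```

```bash
python3 -c "
from m import *
t=capture('top');stones(t,z=.036,vmin=135);save('t48',cv2.resize(t[80:280,80:420],None,fx=2.3,fy=2.3))
save('s48',cv2.resize(capture('side')[120:210,220:310],None,fx=6.5,fy=6.5,interpolation=cv2.INTER_CUBIC));print(read_state()['qd'].round(3))"
```

```text
px [390. 186.] ctr mm [ 600.4 -314.1] axes [23.7 24.8]
px [364. 184.] ctr mm [ 605.2 -251.4] axes [33.9 34.4]
px [302. 179.] ctr mm [617.5 -96.3] axes [53.8 54.2]
[-0.006 -0.01  -0.005 -0.    -0.     0.001  0.001]
```

View pics/w47.png

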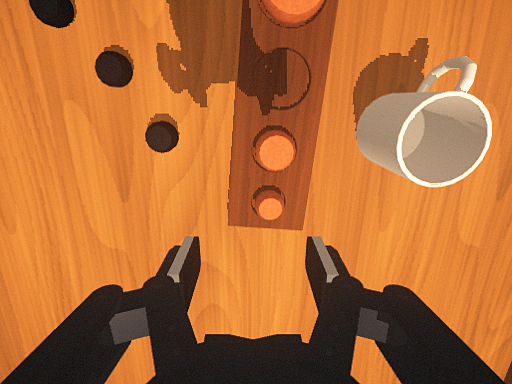

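View pics/t48.png

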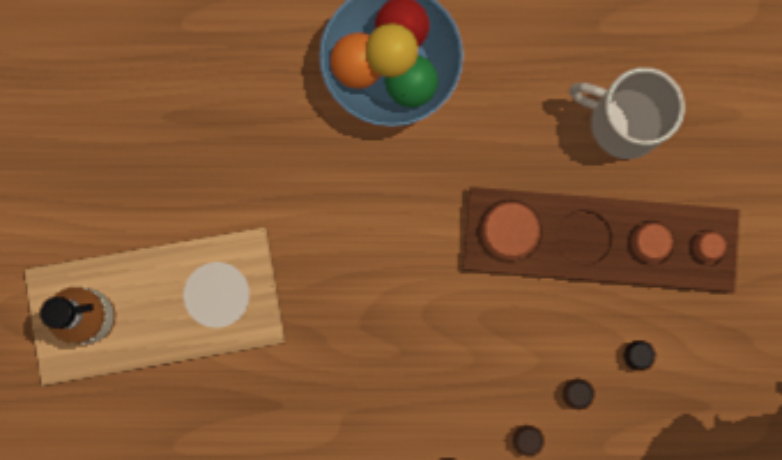

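View pics/s48.png

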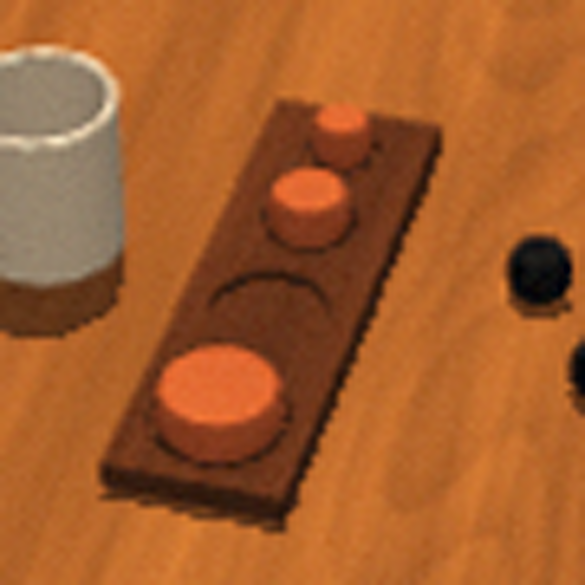

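All stones are centred now, with the same small camera bias on each. The cap is up and the robot is clear, so I hand in.

```bash
python3 -c "
from rig import *
print(finish_job())"
```

```text
the job is handed in; nothing more can be done
None
```

I freshened the three stones that were on the table: the largest (64 mm), the second smallest (44 mm) and the smallest (34 mm). The second largest was missing, so its pocket is empty. The job was handed in at about 71 s of the 210 s allowed.

- **Dosing:** Each stone was laid within about 2 mm of the tile's centre. The cap was pushed to the bottom each time: fingertips at about 137.5 mm, with 42, 13 and 20 N measured. The first press was harder than I wanted.
- **Placing:** Each stone went into its own pocket before I started the next.
- **One thing that went wrong:** After I placed the smallest stone, the second smallest had slid about 4–5 mm against its pocket wall. I couldn't tell whether that was the knock or my fingers. I lifted it, recentred it and set it down again.
- **Last checks:** All three stones look flat in their pockets. The top camera puts each about 3 mm or less from the pocket centres I measured with the wrist camera, close to the roughly 2 mm calibration error.
- **Rest of the scene:** The cap is up, the mug, fruit bowl and black look-alikes look undisturbed, and the arm was clear of everything.

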